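# Fetch the parts cup from behind the spray cans

## Robot

A 7-joint arm with a two-finger parallel gripper is mounted at the origin on the work surface. World frame = base frame: x ahead of the robot, y to its left, z up, the work surface at z = 0. Lengths are in m, angles in rad, forces in N, time in s.
With the tool pointing down it reaches from about 0.4 to 0.85 m from the base axis. Payload 4.5 kg.
Tool frame: the origin (TCP) lies at the very end of the fingers, on their centre line; the grasp point (between the pads) lies 19 mm behind it (grip_point_offset is the distance from the TCP to the grasp point, in m); z points along the fingers, y is the line along which they close (so a half turn about z gives the same grasp; the last joint's range is limited). The gripper opens to 88 mm and grips with 3 to 60 N. Pads are 18 mm wide; open, the fingers measure 123 mm over their backs; the gripper's body (75 mm by 187 mm) begins 45 mm behind the grasp point.
Start: joints at [-1.2, 0.689, -0.195, 1.565, 0.157, 0.902, -0.215], TCP at [0.207, 0.59, 0.239] pointing down, gripper open.
Joint ranges: [-3.01, 3.01], [-0.46, 2.08], [-1.47, 1.51], [0.13, 2.56], [-1, 4.14], [0.04, 2.09], [-2.66, 2.66]. Speed limits (rad/s): [2.57, 2.57, 3.14, 3.14, 3.14, 3.14, 3.14].

## Interface

Orientations are given as a unit quaternion [x, y, z, w].
In Python, from plant import get_state, snapshot, camera_params, finish_job, grip_point_offset gives the robot as it stands.
- The arm moves only by the shell command python3 -m handwheel 'ROWS' [FORCE]. ROWS is a JSON list of rows, 1 to 10 of them, each written [opening, [dx, dy, dz], [rx, ry, rz]]: the opening from 0.0 (shut) to 1.0 (fully open), then dx, dy, dz in a scale on which 1.0 is 0.75 m, then a rotation vector rx, ry, rz in a scale on which 1.0 is 4 rad; each row is the pose to reach, as a shift and turn from the pose commanded when the command began, along the tool's axes at that moment; what a row does not reach only later rows make up. A row lasts 1/10 s, in which the tool goes at most 0.05 m and 0.15 rad, less where a joint would pass 70% of its speed; a pose out of reach is approached as far as the arm can. The fingers move at their own pace and stop on an object; FORCE is the grip in N (left out, the last holds). Time passes only in rows, so rows that do not move let the fingers close. It prints the time, the measured TCP pose, the force, the opening and the grip force at its end. A shift or turn number past 1, either way, is cut back to 1. Input that does not fit is refused with a message, and nothing moves.
- get_state(): the state, without advancing time (a new reading comes with each control period).
- snapshot(name): name is "scene" or "top" or "wrist"; returns (picture, depth): 384x512x3 uint8, red, green, blue; 384x512 float32, m along the optical axis (not along the pixel's ray), 0 where there is no reading.
- camera_params(name): a dict with "fx", "fy", "cx", "cy" (pixels), "k1" (the pictures are not rectified: a ray, as slopes to the right and down, at radius r is drawn at 1 + k1 r^2 times it, then the intrinsics apply), "rvec" (rotation vector, rad) and "tvec" (3), from world to camera coordinates, as OpenCV has them. Camera axes: x right, y down, z forward; pixel columns grow to the right and rows downward; lengths in m; the calibration is good to about 2 mm. A picture is of the moment at which its call begins: read the wrist's pose just before it. camera_params takes no time and is no camera call; for the wrist camera it gives the pose at the moment of the call.
- finish_job(): hands the job in; it is judged then, once.
The state is a dict: "clock": time; "q": joint angles; "qd": joint speeds; "joint_torque": joint torques, N m; "tool_pos": TCP position; "eef_rot": TCP orientation; "contact_force": force on the tool from outside, world axes, zero at the start; "moment": the same for the moment, N m; "opening": opening from 0.0 (shut) to 1.0 (fully open); "finger_force": force on a finger pad.
Only numpy, scipy, OpenCV 4.12 (cv2) and the standard library are available. Lean on these libraries where they do the work, as an engineer would, in place of code of your own. Each camera call takes 0.05 s, during which the arm holds its last target. There are 200 camera calls.

## Task

First move all three spray cans out of the drip tray and stand them together on the black rubber mat, leaving the parts cup where it is; then set the parts cup in the middle of the cork coaster; only then put each can back in the tray, standing centred on the pad of its own colour. Keep the cans and the cup upright throughout and do not shift the carburettor.

Things in the scene. Friction and masses are not known exactly. Their poses are not given: they have to be found in the camera images.
- can_red: loose upright red spray can, 0.22 kg (may vary by a third): straight body 52 mm in diameter and 105 mm high, then a narrower red cap 34 mm in diameter up to 130 mm; origin at the centre of its underside, z up along the can. At the start it stands on the red pad.
- can_blue: loose upright blue spray can, 0.22 kg (may vary by a third): straight body 52 mm in diameter and 105 mm high, then a narrower blue cap 34 mm in diameter up to 130 mm; origin at the centre of its underside, z up along the can. At the start it stands on the blue pad.
- can_yellow: loose upright yellow spray can, 0.22 kg (may vary by a third): straight body 52 mm in diameter and 105 mm high, then a narrower yellow cap 34 mm in diameter up to 130 mm; origin at the centre of its underside, z up along the can. At the start it stands on the yellow pad.
- parts_cup: loose open dark steel cup holding orange floats and brass jets (fixed inside), 60 mm in diameter, 42 mm high, wall 3 mm, 0.12 kg; origin at the centre of its underside, z up. It starts on the drip tray's floor, 3 mm above the bench, behind the cans as seen from the robot; the cans stand round its front and sides, 60 to 70 mm from it centre to centre, leaving no room for a gripper.
- pad_red: fixed red round pad, 68 mm in diameter, 4 mm thick, home of the red can, on the floor of an aluminium drip tray (190 x 230 mm, rim 10 mm high); origin at the centre of its underside, its top 7 mm above the bench. The three pads, in varying order, form a triangle: one in front, two side by side 122 mm apart and 43 mm farther back; its axis of symmetry points to about the cup.
- pad_blue: fixed blue round pad, 68 mm in diameter, 4 mm thick, home of the blue can, on the floor of an aluminium drip tray (190 x 230 mm, rim 10 mm high); origin at the centre of its underside, its top 7 mm above the bench. The three pads, in varying order, form a triangle: one in front, two side by side 122 mm apart and 43 mm farther back; its axis of symmetry points to about the cup.
- pad_yellow: fixed yellow round pad, 68 mm in diameter, 4 mm thick, home of the yellow can, on the floor of an aluminium drip tray (190 x 230 mm, rim 10 mm high); origin at the centre of its underside, its top 7 mm above the bench. The three pads, in varying order, form a triangle: one in front, two side by side 122 mm apart and 43 mm farther back; its axis of symmetry points to about the cup.
- parking_mat: fixed black rubber mat lying on the bench, 130 mm along its own x, 220 mm along its own y, 6 mm thick, empty at the start; origin at the centre of its underside. The three cans fit on it side by side along its y, 70 mm apart.
- cork_coaster: fixed round cork coaster with a green edge, lying on the bench, 90 mm in diameter, 6 mm thick, empty at the start, with the carburettor standing just beyond it (along the coaster's own +x); origin at the centre of its underside.
- carburettor: loose aluminium carburettor with a round black top, about 84 x 56 mm and 76 mm high, 0.6 kg, a bystander; origin at the centre of its underside, 135 mm from the coaster's centre.
Things that resemble listed ones, but are neither listed nor needed, are in the scene too. What is shaped like the can_red but purple or turquoise is not meant.

How it is judged:
By the outcome, as a careful person would: the job done as asked, in the order asked, and still so for the second after the job is handed in, with the robot touching nothing.
It also fails if it takes over 147 s, if anything falls off the work surface, if the arm or the gripper's body presses on something with over 40 N, if the wrist force passes 120 N, or if a joint passes its speed limit or range.

## Working session

There is one attempt and no reset: what is moved stays moved. The work goes in short steps, Python scripts to look and compute and a shell command to move; the robot and the scene stay as the last step left them, time stands still between calls to the robot, and variables do not carry over. Pictures are saved under pics/ and viewed, at most 14 in all, crops included, and the job is handed in when it is done.

```bash
ls; mkdir -p pics; cat > h.py <<'E'
import numpy as np, cv2
from scipy.spatial.transform import Rotation as R
from plant import get_state, snapshot, camera_params, finish_job, grip_point_offset
def cloud(name):
    p=camera_params(name); im,d=snapshot(name)
    v,u=np.mgrid[:384,:512]
    K=np.array([[p['fx'],0,p['cx']],[0,p['fy'],p['cy']],[0,0,1.]])
    n=cv2.undistortPoints(np.stack([u,v],-1).reshape(-1,1,2).astype(float),K,np.array([p['k1'],0,0,0,0.])).reshape(384,512,2)
    c=np.dstack([n*d[...,None],d])
    Rm=cv2.Rodrigues(np.array(p['rvec'],float))[0]; t=np.array(p['tvec']).ravel()
    return im,d,(c-t)@Rm   # world xyz
def save(im,n): cv2.imwrite('pics/'+n+'.png',im[...,::-1])
def pose():
    s=get_state(); return np.array(s['tool_pos']),R.from_quat(s['eef_rot'])
E
python3 - <<'E'
from h import *
for n in('scene','top'):
    im,d,w=cloud(n); save(im,n); np.savez(n,im=im,d=d,w=w)
print(get_state()); print(grip_point_offset)
p,r=pose(); print(r.as_matrix().round(3))
E
```

```text
pics
{'clock': 0.1, 'q': array([-1.20021431,  0.6898962 , -0.19452555,  1.56621761,  0.15727824,
        0.90254572, -0.21511064]), 'qd': array([-0.00061805, -0.00361198, -0.00101677, -0.00339996,  0.00040342,
        0.00091128, -0.00028265]), 'joint_torque': array([-3.36046935e-03, -5.28504467e+01, -1.27141602e+00, -1.53838384e+01,
       -5.25011960e-02,  1.98153102e-03,  2.57673162e-05]), 'tool_pos': array([0.20637868, 0.58933577, 0.23799881]), 'eef_rot': array([ 1.67569831e-01,  9.85859852e-01, -8.34444479e-04, -8.69367657e-05]), 'contact_force': array([-0.34791795,  0.02175422, -0.50308541]), 'moment': array([-0.01737111,  0.03312663, -0.01568426]), 'finger_force': 0.0, 'opening': 0.9995028780349033}
0.0187
[[-0.944  0.33  -0.   ]
 [ 0.33   0.944 -0.002]
 [-0.    -0.002 -1.   ]]
```

View pics/scene.png

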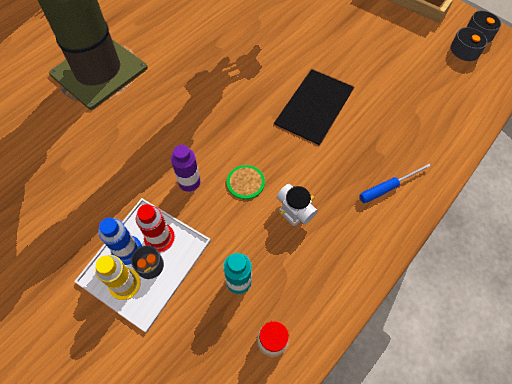

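View pics/top.png

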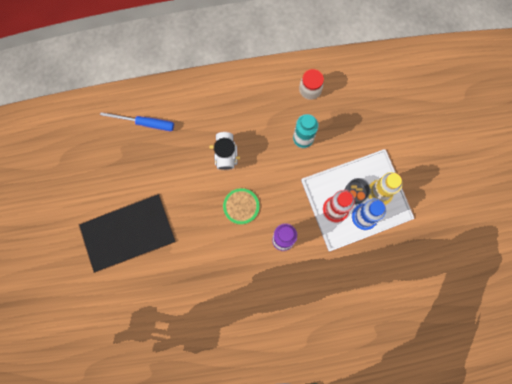

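The scene view shows the tray with blue (115,235), red (153,225), yellow (115,275) cans and the cup (147,262). It also shows the coaster (246,182), carburettor (297,203) and mat (314,106), with purple and turquoise decoys at (185,168) and (237,273). The top view agrees: mat (127,233), coaster (241,206), tray (357,200).

```bash
cat > m.py <<'E'
from h import *
from scipy.optimize import least_squares
def circ(P,r):
    f=lambda c:np.hypot(*(P-c).T)-r
    return least_squares(f,P.mean(0),loss='soft_l1',f_scale=.001).x
E
python3 - <<'E'
from m import *
for n in('scene','top'):
    z=np.load(n+'.npz'); im,d,w=z['im'],z['d'],z['w']
    hsv=cv2.cvtColor(im,cv2.COLOR_RGB2HSV); H,S,V=[hsv[...,i].astype(int) for i in range(3)]
    ok=(d>0); W=w
    print(n,'bench z',np.median(W[ok&(abs(W[...,2])<.02)][:,2]))
    cols={'red':((H<6)|(H>174)),'blue':(H>105)&(H<125),'yellow':(H>22)&(H<33),'purple':(H>130)&(H<150),'turq':(H>80)&(H<100)}
    for k,m in cols.items():
        q=ok&m&(S>120)&(V>50)&(W[...,2]>.08)&(W[...,2]<.2)&(W[...,0]>.1)
        P=W[q]; 
        if not len(P): continue
        zt=np.percentile(P[:,2],95)
        T=P[P[:,2]>zt-.004]
        rgn=W[ok&(np.hypot(W[...,0]-T[:,0].mean(),W[...,1]-T[:,1].mean())<.05)&(W[...,2]>.02)&(W[...,2]<.1)]
        print(k,len(T),'top z',zt.round(4),'mid',((T.min(0)+T.max(0))/2).round(4),'mean',T.mean(0).round(4), 'bodyfit',circ(rgn[:,:2],.026).round(4),len(rgn))
    # cup, coaster, mat, carb
    c=(246,182) if n=='scene' else (241,206)
    g=ok&(H>40)&(H<80)&(S>120)&(abs(W[...,2]-.004)<.008); P=W[g&(W[...,0]>.1)]
    (e,rad)=cv2.minEnclosingCircle(P[:,:2].astype(np.float32)); print('coaster',e,rad,P[:,2].mean(), np.median(P[:,:2],0))
    b=(ok&(V<50)&(abs(W[...,2]-.006)<.006)).astype(np.uint8)
    nn,L,st,_=cv2.connectedComponentsWithStats(b); mc=(314,106) if n=='scene' else (127,233)
    P=W[L==L[mc[1],mc[0]]]; print('mat',cv2.minAreaRect(P[:,:2].astype(np.float32)),P[:,2].mean())
    cc=(297,197) if n=='scene' else (224,148)
    C=W[ok&(np.hypot(*(W[...,:2]-W[cc[1],cc[0],:2]).transpose(2,0,1))<.07)&(W[...,2]>.02)]
    T=C[C[:,2]>C[:,2].max()-.005]; print('carb',C[:,2].max(),T.mean(0))
    uc=(147,262) if n=='scene' else (358,190)
    q=ok&(np.hypot(*(W[...,:2]-W[uc[1],uc[0],:2]).transpose(2,0,1))<.05)&(abs(W[...,2]-.045)<.004)&(S<90)&(V<120)
    P=W[q]; print('cup',W[uc[1],uc[0]],len(P),circ(P[:,:2],.0285), np.vstack([P.min(0),P.max(0)]).round(3).tolist())
    # tray floor
    q=ok&(S<40)&(V>130)&(W[...,2]<.016)&(W[...,2]>-.004)
    nn,L,st,_=cv2.connectedComponentsWithStats(q.astype(np.uint8)); 
    P=W[(q)&(np.hypot(*(W[...,:2]-W[uc[1],uc[0],:2]).transpose(2,0,1))<.2)]; print('tray',cv2.minAreaRect(P[:,:2].astype(np.float32)))
E
```

```text
scene bench z -0.0003499552519510874
red 217 top z 0.1376 mid [ 0.5082 -0.22    0.1364] mean [ 0.5089 -0.2202  0.1362] bodyfit [ 0.5086 -0.2206] 521
blue 228 top z 0.1376 mid [ 0.4768 -0.2873  0.1364] mean [ 0.4768 -0.2873  0.1361] bodyfit [ 0.4756 -0.2867] 543
yellow 239 top z 0.1377 mid [ 0.5301 -0.3396  0.1362] mean [ 0.5311 -0.3393  0.1362] bodyfit [ 0.5299 -0.3377] 500
purple 169 top z 0.1309 mid [ 0.4551 -0.0776  0.1297] mean [ 0.4557 -0.0785  0.1297] bodyfit [ 0.4539 -0.0774] 432
turq 262 top z 0.1308 mid [ 0.7017 -0.1758  0.1296] mean [ 0.702  -0.1758  0.1294] bodyfit [ 0.7015 -0.1756] 258
coaster (0.3492937684059143, 0.03942994400858879) 0.2523837089538574 0.0053606602861994545 [0.56096319 0.00261296]
mat ((0.5357455015182495, 0.3015393018722534), (0.12969893217086792, 0.22216767072677612), 11.303915977478027) 0.005427919820450858
carb 0.07938921244422958 [0.68801885 0.02509765 0.07598358]
cup [ 0.531659   -0.27553698  0.00660055] 134 [ 0.53963696 -0.27631832] [[0.492, -0.318, 0.041], [0.568, -0.247, 0.049]]
tray ((0.5197757482528687, -0.277601957321167), (0.1971487253904342
[... 480 characters left out ...]
5 -0.079   0.1313] bodyfit [ 0.4529 -0.0792] 71
turq 117 top z 0.1323 mid [ 0.6968 -0.1755  0.1323] mean [ 0.6981 -0.1757  0.1309] bodyfit [ 0.6984 -0.1769] 216
coaster (0.5514301657676697, 0.007683781441301107) 0.04325295612215996 0.0064086938936972855 [0.54816505 0.00340023]
mat ((0.8213580846786499, -0.16000187397003174), (2.5151772499084473, 1.595431923866272), 84.28675079345703) -0.10588812051327441
carb 0.08329949197624535 [0.6813467  0.02585045 0.07943818]
cup [ 0.54022764 -0.284277    0.0134855 ] 54 [ 0.53566955 -0.27781003] [[0.508, -0.319, 0.041], [0.563, -0.249, 0.049]]
tray ((0.5653247833251953, -0.27402132749557495), (0.2828611731529236, 0.23564492166042328), 10.282547950744629)
```

```bash
cat > to.py <<'E'
import sys; from h import *
# to.py x y z yawdeg ... : tool-axis shift and turn for each target from the present pose
p,r=pose(); s=get_state()
print('t %.1f at'%s['clock'],p.round(4),'yaw %.2f'%np.degrees(np.arctan2(*r.as_matrix()[1::-1,1])),'open %.3f'%s['opening'])
a=[float(v) for v in sys.argv[1:]]
for i in range(0,len(a),4):
    x,y,z,t=a[i:i+4]; t=np.radians(t); c,s=np.cos(t),np.sin(t)
    T=R.from_matrix(np.array([[-s,c,0],[c,s,0],[0,0,-1]]).T.reshape(3,3).T if 0 else np.column_stack([[-s,c,0],[c,s,0],[0,0,-1]]))
    print(r.inv().apply(np.array([x,y,z])-p).round(4),(r.inv()*T).as_rotvec().round(4))
E
python3 to.py .5 .2 .28 10.5 .48 -.27 .32 10.5
```

```text
t 0.1 at [0.2064 0.5893 0.238 ] yaw 70.71 open 1.000
[-0.4058 -0.2705 -0.0415] [-1.5000e-03  1.0000e-03  1.0508e+00]
[-0.5422 -0.7208 -0.0807] [-1.5000e-03  1.0000e-03  1.0508e+00]
```

Careful with the scale: shifts go in shares of 0.75 m and turns go in shares of 4 rad. That gives: -0.4058 m / 0.75 = -0.5411, -0.2705 m / 0.75 = -0.3607, 1.05 rad / 4 = 0.2625.

```bash
python3 -m handwheel '[[1, [-0.5411, -0.3607, -0.0553], [0, 0, 0.2625]], [1, [-0.5411, -0.3607, -0.0553], [0, 0, 0.2625]], [1, [-0.5411, -0.3607, -0.0553], [0, 0, 0.2625]], [1, [-0.5411, -0.3607, -0.0553], [0, 0, 0.2625]], [1, [-0.5411, -0.3607, -0.0553], [0, 0, 0.2625]], [1, [-0.5411, -0.3607, -0.0553], [0, 0, 0.2625]], [1, [-0.5411, -0.3607, -0.0553], [0, 0, 0.2625]], [1, [-0.5411, -0.3607, -0.0553], [0, 0, 0.2625]], [1, [-0.5411, -0.3607, -0.0553], [0, 0, 0.2625]], [1, [-0.5411, -0.3607, -0.0553], [0, 0, 0.2625]]]' | cut -c1-400; python3 to.py .48 -.27 .32 10.5
```

```text
clock: 1.1
tool_pos: [0.5016, 0.1973, 0.2803]
eef_rot: [0.64, 0.768, -0.0, 0.0]
contact_force: [0.5, 0.5, -0.3]
opening: 0.999
finger_force: 0.0
t 1.1 at [0.5016 0.1973 0.2803] yaw 10.40 open 0.999
[-0.4558 -0.1056 -0.0392] [ 0.0001  0.0011 -0.0017]
```

Scaled: -0.455 m / 0.75 = -0.6067, -0.105 m / 0.75 = -0.14.

```bash
python3 -m handwheel '[[1, [-0.6067, -0.14, -0.0533], [0, 0, 0]], [1, [-0.6067, -0.14, -0.0533], [0, 0, 0]], [1, [-0.6067, -0.14, -0.0533], [0, 0, 0]], [1, [-0.6067, -0.14, -0.0533], [0, 0, 0]], [1, [-0.6067, -0.14, -0.0533], [0, 0, 0]], [1, [-0.6067, -0.14, -0.0533], [0, 0, 0]], [1, [-0.6067, -0.14, -0.0533], [0, 0, 0]], [1, [-0.6067, -0.14, -0.0533], [0, 0, 0]], [1, [-0.6067, -0.14, -0.0533], [0, 0, 0]], [1, [-0.6067, -0.14, -0.0533], [0, 0, 0]]]' | head -2
python3 -m handwheel '[[1, [0, 0, 0], [0, 0, 0]], [1, [0, 0, 0], [0, 0, 0]], [1, [0, 0, 0], [0, 0, 0]]]' >/dev/null
cat > wr.py <<'E'
import sys; from m import *
im,d,W=cloud('wrist'); save(im,sys.argv[1]); np.savez(sys.argv[1],im=im,d=d,w=W)
hsv=cv2.cvtColor(im,cv2.COLOR_RGB2HSV); H,S,V=[hsv[...,i].astype(int) for i in range(3)]; ok=d>0
for k,m in {'red':((H<6)|(H>174)),'blue':(H>105)&(H<125),'yellow':(H>22)&(H<33)}.items():
    q=ok&m&(S>120)&(V>50)
    P=W[q&(W[...,2]>.1)&(W[...,2]<.4)]
    if len(P)<40: print(k,len(P)); continue
    zt=np.percentile(P[:,2],90); T=P[abs(P[:,2]-zt)<.004]
    e,r=cv2.minEnclosingCircle(T[:,:2].astype(np.float32))
    print(k,len(T),'z',zt.round(4),'circle',np.round(e,4),'r',round(r,4),'mean',T.mean(0).round(4))
print(pose()[0])
E
python3 wr.py w1
```

```text
clock: 2.1
tool_pos: [0.4783, -0.2723, 0.3204]
red 880 z 0.1374 circle [ 0.5068 -0.2202] r 0.017 mean [ 0.5065 -0.2202  0.1366]
blue 765 z 0.1374 circle [ 0.4743 -0.2875] r 0.0169 mean [ 0.4743 -0.287   0.1366]
yellow 658 z 0.1374 circle [ 0.5288 -0.3393] r 0.0169 mean [ 0.5285 -0.3386  0.1366]
[ 0.48062529 -0.26362136  0.31994089]
```

View pics/w1.png

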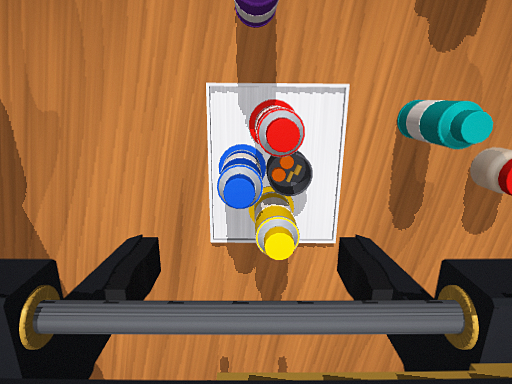

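The wrist view shows the three cans around the cup: red (282,135), blue (240,190), yellow (278,243), cup (290,173). Positions agree with both fixed cameras and the pad geometry given. I'll start with red.

```bash
python3 to.py .5068 -.2202 .082 10.5
```

```text
t 2.5 at [ 0.4806 -0.2636  0.3199] yaw 10.74 open 0.999
[0.0374 0.0338 0.238 ] [-0.0001 -0.0016  0.0043]
```

Scaled: 0.14 m / 0.75 = 0.1867, 0.1 m / 0.75 = 0.1333.

```bash
python3 -m handwheel '[[1, [0.0499, 0.0451, 0.0667], [0, 0, 0]], [1, [0.0499, 0.0451, 0.1333], [0, 0, 0]], [1, [0.0499, 0.0451, 0.1867], [0, 0, 0]], [1, [0.0499, 0.0451, 0.1867], [0, 0, 0]], [1, [0.0499, 0.0451, 0.1867], [0, 0, 0]]]' | head -2
python3 to.py .5068 -.2202 .082 10.5
```

```text
clock: 2.95
tool_pos: [0.5062, -0.222, 0.1798]
t 3.0 at [ 0.5062 -0.222   0.1798] yaw 10.63 open 0.995
[0.0015 0.0012 0.0978] [-0.0022 -0.0015  0.0023]
```

Scaled: 0.098 m / 0.75 = 0.1307, 0.07 m / 0.75 = 0.0933.

```bash
python3 -m handwheel '[[1, [0.0013, 0.0013, 0.0467], [0, 0, 0]], [1, [0.0013, 0.0013, 0.0933], [0, 0, 0]], [1, [0.0013, 0.0013, 0.1307], [0, 0, 0]], [1, [0.0013, 0.0013, 0.1307], [0, 0, 0]], [0, [0.0013, 0.0013, 0.1307], [0, 0, 0]], [0, [0.0013, 0.0013, 0.1307], [0, 0, 0]], [0, [0.0013, 0.0013, 0.1307], [0, 0, 0]], [0, [0.0013, 0.0013, 0.1307], [0, 0, 0]], [0, [0.0013, 0.0013, 0.1307], [0, 0, 0]], [0, [0.0013, 0.0013, 0.1307], [0, 0, 0]]]' 20
python3 to.py .5068 -.2202 .25 10.5 .5220 .3702 .25 10.5
```

```text
clock: 3.95
tool_pos: [0.5078, -0.2221, 0.083]
eef_rot: [0.639, 0.769, 0.0, 0.001]
contact_force: [-0.3, 1.0, 6.1]
opening: 0.584
finger_force: 20.0
t 4.0 at [ 0.5078 -0.2221  0.083 ] yaw 10.54 open 0.584
[ 0.0019 -0.0004 -0.167 ] [0.001  0.0006 0.0007]
[ 0.5796  0.1225 -0.1672] [0.001  0.0006 0.0007]
```

Scaled: 0.22 m / 0.75 = 0.2933, -0.05 m / 0.75 = -0.0667.

```bash
python3 -m handwheel '[[0, [0, 0, -0.0267], [0, 0, 0]], [0, [0, 0, -0.0667], [0, 0, 0]], [0, [0, 0, -0.12], [0, 0, 0]], [0, [0, 0, -0.1733], [0, 0, 0]], [0, [0.0267, 0.0053, -0.2133], [0, 0, 0]], [0, [0.08, 0.0173, -0.2227], [0, 0, 0]], [0, [0.1333, 0.028, -0.2227], [0, 0, 0]], [0, [0.1867, 0.04, -0.2227], [0, 0, 0]], [0, [0.24, 0.0507, -0.2227], [0, 0, 0]], [0, [0.2933, 0.0613, -0.2227], [0, 0, 0]]]' 30
python3 -m handwheel '[[0, [0.0533, 0.0107, 0], [0, 0, 0]], [0, [0.1067, 0.0213, 0], [0, 0, 0]], [0, [0.16, 0.0333, 0], [0, 0, 0]], [0, [0.2133, 0.0453, 0], [0, 0, 0]], [0, [0.2667, 0.056, 0], [0, 0, 0]], [0, [0.32, 0.068, 0], [0, 0, 0]], [0, [0.3733, 0.08, 0], [0, 0, 0]], [0, [0.4267, 0.0907, 0], [0, 0, 0]], [0, [0.4533, 0.096, 0], [0, 0, 0]], [0, [0.4667, 0.1, 0], [0, 0, 0]]]'
python3 -m handwheel '[[0, [0, 0, 0], [0, 0, 0]], [0, [0, 0, 0], [0, 0, 0]], [0, [0, 0, 0], [0, 0, 0]]]'
python3 to.py .5220 .3702 .25 11.3
```

```text
clock: 4.95
tool_pos: [0.5115, 0.0044, 0.2489]
eef_rot: [0.639, 0.769, -0.0, -0.0]
contact_force: [0.1, 0.7, -2.6]
opening: 0.582
finger_force: 30.0
clock: 5.95
tool_pos: [0.5203, 0.3635, 0.2482]
eef_rot: [0.638, 0.77, -0.001, -0.001]
contact_force: [-0.7, 0.2, -2.1]
opening: 0.582
finger_force: 30.0
clock: 6.25
tool_pos: [0.5226, 0.3581, 0.2492]
eef_rot: [0.64, 0.768, -0.001, 0.001]
contact_force: [-0.0, -0.1, -3.6]
opening: 0.582
finger_force: 30.0
t 6.2 at [0.5226 0.3581 0.2492] yaw 10.37 open 0.582
[ 0.012   0.0016 -0.0008] [-0.0004  0.0017 -0.0162]
```

```bash
python3 -m handwheel '[[0, [0.016, 0.0027, 0.0267], [0, 0, 0]], [0, [0.016, 0.0027, 0.08], [0, 0, 0]], [0, [0.016, 0.0027, 0.1333], [0, 0, 0]], [0, [0.016, 0.0027, 0.1867], [0, 0, 0]], [0, [0.016, 0.0027, 0.2067], [0, 0, 0]], [0, [0.016, 0.0027, 0.216], [0, 0, 0]], [0, [0.016, 0.0027, 0.2187], [0, 0, 0]], [0, [0.016, 0.0027, 0.2213], [0, 0, 0]], [0, [0.016, 0.0027, 0.2213], [0, 0, 0]], [0, [0.016, 0.0027, 0.2213], [0, 0, 0]]]'
python3 to.py .5220 .3702 .082 10.5
```

```text
clock: 7.25
tool_pos: [0.5225, 0.3733, 0.0845]
eef_rot: [0.639, 0.769, 0.001, 0.0]
contact_force: [0.1, -0.4, -2.5]
opening: 0.582
finger_force: 30.0
t 7.2 at [0.5225 0.3733 0.0845] yaw 10.54 open 0.582
[-0.003  -0.001   0.0025] [ 0.002  -0.0011  0.0008]
```

Scaled: 0.003 m / 0.75 = 0.004, 0.0025 m / 0.75 = 0.0033.

```bash
python3 -m handwheel '[[0, [-0.0027, 0, 0.0013], [0, 0, 0]], [0, [-0.0027, 0, 0.0033], [0, 0, 0]], [0, [-0.0027, 0, 0.004], [0, 0, 0]], [0, [-0.0027, 0, 0.004], [0, 0, 0]]]'; python3 -m handwheel '[[1, [0, 0, 0], [0, 0, 0]], [1, [0, 0, 0], [0, 0, 0]], [1, [0, 0, 0], [0, 0, 0]], [1, [0, 0, 0], [0, 0, 0]], [1, [0, 0, 0], [0, 0, 0]], [1, [0, 0, -0.04], [0, 0, 0]], [1, [0, 0, -0.0933], [0, 0, 0]], [1, [0, 0, -0.1467], [0, 0, 0]], [1, [0, 0, -0.1867], [0, 0, 0]], [1, [0, 0, -0.1867], [0, 0, 0]]]'
python3 to.py .4743 -.2875 .2 10.5
```

```text
clock: 7.65
tool_pos: [0.5226, 0.3707, 0.082]
eef_rot: [0.639, 0.769, 0.001, 0.0]
contact_force: [-2.7, -2.0, 9.0]
opening: 0.585
finger_force: 30.0
clock: 8.65
tool_pos: [0.5248, 0.3724, 0.225]
eef_rot: [0.639, 0.769, 0.005, 0.001]
contact_force: [0.5, 0.3, -0.2]
opening: 1.0
finger_force: 0.0
t 8.7 at [0.5248 0.3724 0.225 ] yaw 10.53 open 1.000
[-0.6396 -0.1704  0.021 ] [ 0.0085 -0.0041  0.0005]
```

Scaled: -0.64 m / 0.75 = -0.8533, -0.32 m / 0.75 = -0.4267.

```bash
python3 -m handwheel '[[1, [-0.4267, -0.1133, 0], [0, 0, 0]], [1, [-0.4267, -0.1133, 0], [0, 0, 0]], [1, [-0.4267, -0.1133, 0], [0, 0, 0]], [1, [-0.4267, -0.1133, 0], [0, 0, 0]], [1, [-0.4267, -0.1133, 0], [0, 0, 0]], [1, [-0.4267, -0.1133, 0], [0, 0, 0]], [1, [-0.8533, -0.2267, 0.0267], [0, 0, 0]], [1, [-0.8533, -0.2267, 0.0267], [0, 0, 0]], [1, [-0.8533, -0.2267, 0.0267], [0, 0, 0]], [1, [-0.8533, -0.2267, 0.0267], [0, 0, 0]]]'|head -2;  python3 to.py .4743 -.2875 .2 10.5
```

```text
clock: 9.65
tool_pos: [0.4836, -0.1292, 0.2084]
t 9.7 at [ 0.4836 -0.1292  0.2084] yaw 10.56 open 1.002
[-0.1539 -0.0381  0.0084] [-0.0009 -0.0006  0.0011]
```

```bash
python3 -m handwheel '[[1, [0, 0, 0], [0, 0, 0]]]' | sed -n 2p; python3 to.py .4743 -.2875 .2 10.5
```

```text
tool_pos: [0.4819, -0.1366, 0.2084]
t 9.8 at [ 0.4819 -0.1366  0.2084] yaw 9.74 open 1.005
[-0.1474 -0.033   0.0091] [-0.003   0.0043 -0.0133]
```

Scaled: -0.147 m / 0.75 = -0.196, -0.034 m / 0.75 = -0.0453.

```bash
python3 -m handwheel '[[1, [-0.196, -0.0453, 0.0107], [0, 0, 0]], [1, [-0.196, -0.0453, 0.0107], [0, 0, 0]], [1, [-0.196, -0.0453, 0.0107], [0, 0, 0]], [1, [-0.196, -0.0453, 0.0107], [0, 0, 0]], [1, [-0.196, -0.0453, 0.0107], [0, 0, 0]], [1, [-0.196, -0.0453, 0.0107], [0, 0, 0]]]'|sed -n 2p;  python3 to.py .4743 -.2875 .082 10.5
```

```text
tool_pos: [0.4781, -0.276, 0.2006]
t 10.3 at [ 0.4781 -0.276   0.2006] yaw 10.67 open 1.003
[-0.0108 -0.0058  0.1186] [-0.0004 -0.0022  0.003 ]
```

Scaled: -0.011 m / 0.75 = -0.0147, -0.006 m / 0.75 = -0.008.

```bash
python3 -m handwheel '[[1, [-0.0147, -0.008, 0], [0, 0, 0]], [1, [-0.0147, -0.008, 0], [0, 0, 0]], [1, [-0.0147, -0.008, 0], [0, 0, 0]]]'|sed -n 2p;  python3 to.py .4743 -.2875 .082 10.5
```

```text
tool_pos: [0.474, -0.2899, 0.2012]
t 10.7 at [ 0.474  -0.2899  0.2012] yaw 10.55 open 1.000
[0.0023 0.0008 0.1192] [ 0.     -0.      0.0009]
```

Scaled: 0.119 m / 0.75 = 0.1587, 0.118 m / 0.75 = 0.1573.

```bash
python3 -m handwheel '[[1, [0.0027, 0.0013, 0.06], [0, 0, 0]], [1, [0.0027, 0.0013, 0.12], [0, 0, 0]], [1, [0.0027, 0.0013, 0.1573], [0, 0, 0]], [1, [0.0027, 0.0013, 0.1587], [0, 0, 0]], [0, [0.0027, 0.0013, 0.1587], [0, 0, 0]], [0, [0.0027, 0.0013, 0.1587], [0, 0, 0]], [0, [0.0027, 0.0013, 0.1587], [0, 0, 0]], [0, [0.0027, 0.0013, 0.1587], [0, 0, 0]], [0, [0.0027, 0.0013, 0.1587], [0, 0, 0]], [0, [0.0027, 0.0013, 0.1587], [0, 0, 0]]]' 30
python3 to.py .5357 .3015 .25 10.5
```

```text
clock: 11.65
tool_pos: [0.475, -0.2883, 0.0831]
eef_rot: [0.639, 0.769, 0.0, 0.001]
contact_force: [-0.9, 0.3, 7.7]
opening: 0.58
finger_force: 30.0
t 11.7 at [ 0.475  -0.2883  0.0831] yaw 10.54 open 0.580
[ 0.5686  0.1677 -0.1672] [0.0011 0.0009 0.0007]
```

Scaled: 0.22 m / 0.75 = 0.2933, 0.18 m / 0.75 = 0.24.

```bash
python3 -m handwheel '[[0, [0, 0, -0.0267], [0, 0, 0]], [0, [0, 0, -0.0667], [0, 0, 0]], [0, [0, 0, -0.12], [0, 0, 0]], [0, [0, 0, -0.1733], [0, 0, 0]], [0, [0.0267, 0.008, -0.2133], [0, 0, 0]], [0, [0.08, 0.024, -0.2227], [0, 0, 0]], [0, [0.1333, 0.04, -0.2227], [0, 0, 0]], [0, [0.1867, 0.056, -0.2227], [0, 0, 0]], [0, [0.24, 0.072, -0.2227], [0, 0, 0]], [0, [0.2933, 0.088, -0.2227], [0, 0, 0]]]' | sed -n 2p
python3 -m handwheel '[[0, [0.0533, 0.016, 0], [0, 0, 0]], [0, [0.1067, 0.032, 0], [0, 0, 0]], [0, [0.16, 0.048, 0], [0, 0, 0]], [0, [0.2133, 0.064, 0], [0, 0, 0]], [0, [0.2667, 0.08, 0], [0, 0, 0]], [0, [0.32, 0.0933, 0], [0, 0, 0]], [0, [0.3733, 0.1093, 0], [0, 0, 0]], [0, [0.4267, 0.1253, 0], [0, 0, 0]], [0, [0.4533, 0.1333, 0], [0, 0, 0]], [0, [0.464, 0.136, 0], [0, 0, 0]]]'|sed -n 2p
python3 -m handwheel '[[0, [0, 0, 0], [0, 0, 0]], [0, [0, 0, 0], [0, 0, 0]], [0, [0, 0, 0], [0, 0, 0]]]'
python3 to.py .5357 .3015 .082 10.5
```

```text
tool_pos: [0.4988, -0.058, 0.2491]
tool_pos: [0.5347, 0.3046, 0.2486]
clock: 13.95
tool_pos: [0.5362, 0.2987, 0.2493]
eef_rot: [0.64, 0.768, -0.001, 0.0]
contact_force: [0.1, -0.4, -1.5]
opening: 0.581
finger_force: 30.0
t 13.9 at [0.5362 0.2987 0.2493] yaw 10.37 open 0.581
[3.100e-03 1.000e-04 1.673e-01] [-0.0004  0.0015 -0.0022]
```

Scaled: 0.169 m / 0.75 = 0.2253, 0.168 m / 0.75 = 0.224.

```bash
python3 -m handwheel '[[0, [0.0027, 0, 0.04], [0, 0, 0]], [0, [0.0027, 0, 0.0933], [0, 0, 0]], [0, [0.0027, 0, 0.1467], [0, 0, 0]], [0, [0.0027, 0, 0.1933], [0, 0, 0]], [0, [0.0027, 0, 0.2133], [0, 0, 0]], [0, [0.0027, 0, 0.22], [0, 0, 0]], [0, [0.0027, 0, 0.2227], [0, 0, 0]], [0, [0.0027, 0, 0.224], [0, 0, 0]], [0, [0.0027, 0, 0.2253], [0, 0, 0]], [0, [0.0027, 0, 0.2253], [0, 0, 0]]]'
python3 -m handwheel '[[1, [0, 0, 0], [0, 0, 0]], [1, [0, 0, 0], [0, 0, 0]], [1, [0, 0, 0], [0, 0, 0]], [1, [0, 0, 0], [0, 0, 0]], [1, [0, 0, 0], [0, 0, 0]], [1, [0, 0, -0.04], [0, 0, 0]], [1, [0, 0, -0.0933], [0, 0, 0]], [1, [0, 0, -0.1467], [0, 0, 0]], [1, [0, 0, -0.1867], [0, 0, 0]], [1, [0, 0, -0.1867], [0, 0, 0]]]' | sed -n 2p
python3 to.py .5288 -.3393 .2 10.5
```

```text
clock: 14.95
tool_pos: [0.5367, 0.3038, 0.0821]
eef_rot: [0.639, 0.769, 0.002, 0.001]
contact_force: [-0.3, -0.2, 5.3]
opening: 0.583
finger_force: 30.0
tool_pos: [0.5381, 0.3045, 0.2248]
t 15.9 at [0.5381 0.3045 0.2248] yaw 10.52 open 1.004
[-0.6313 -0.1269  0.0216] [ 0.0085 -0.0033  0.0004]
```

Scaled: -0.63 m / 0.75 = -0.84, -0.31 m / 0.75 = -0.4133.

```bash
python3 -m handwheel '[[1, [-0.4133, -0.084, 0], [0, 0, 0]], [1, [-0.4133, -0.084, 0], [0, 0, 0]], [1, [-0.4133, -0.084, 0], [0, 0, 0]], [1, [-0.4133, -0.084, 0], [0, 0, 0]], [1, [-0.4133, -0.084, 0], [0, 0, 0]], [1, [-0.4133, -0.084, 0], [0, 0, 0]], [1, [-0.84, -0.168, 0.0267], [0, 0, 0]], [1, [-0.84, -0.168, 0.0267], [0, 0, 0]], [1, [-0.84, -0.168, 0.0267], [0, 0, 0]], [1, [-0.84, -0.168, 0.0267], [0, 0, 0]]]'|sed -n 2p; python3 -m handwheel '[[1, [0, 0, 0], [0, 0, 0]], [1, [0, 0, 0], [0, 0, 0]]]' | sed -n 2p;  python3 to.py .5288 -.3393 .2 10.5
```

```text
tool_pos: [0.5276, -0.1982, 0.2075]
tool_pos: [0.5274, -0.1977, 0.2075]
t 17.1 at [ 0.5274 -0.1977  0.2075] yaw 10.34 open 1.000
[-0.1395 -0.024   0.0074] [-0.0016 -0.0008 -0.0027]
```

Scaled: -0.138 m / 0.75 = -0.184, -0.024 m / 0.75 = -0.032.

```bash
python3 -m handwheel '[[1, [-0.184, -0.032, 0.0093], [0, 0, 0]], [1, [-0.184, -0.032, 0.0093], [0, 0, 0]], [1, [-0.184, -0.032, 0.0093], [0, 0, 0]], [1, [-0.184, -0.032, 0.0093], [0, 0, 0]], [1, [-0.184, -0.032, 0.0093], [0, 0, 0]], [1, [-0.184, -0.032, 0.0093], [0, 0, 0]], [1, [-0.184, -0.032, 0.0093], [0, 0, 0]]]'|sed -n 2p;  python3 to.py .5288 -.3393 .082 10.5
```

```text
tool_pos: [0.531, -0.3335, 0.2014]
t 17.9 at [ 0.531  -0.3335  0.2014] yaw 10.78 open 1.001
[-0.0055 -0.0033  0.1194] [ 0.0004 -0.0018  0.0048]
```

Scaled: 0.119 m / 0.75 = 0.1587, 0.095 m / 0.75 = 0.1267.

```bash
python3 -m handwheel '[[1, [-0.0067, -0.004, 0.04], [0, 0, 0]], [1, [-0.0067, -0.004, 0.08], [0, 0, 0]], [1, [-0.0067, -0.004, 0.1267], [0, 0, 0]], [1, [-0.0067, -0.004, 0.1587], [0, 0, 0]], [1, [-0.0067, -0.004, 0.1587], [0, 0, 0]], [0, [-0.0067, -0.004, 0.1587], [0, 0, 0]], [0, [-0.0067, -0.004, 0.1587], [0, 0, 0]], [0, [-0.0067, -0.004, 0.1587], [0, 0, 0]], [0, [-0.0067, -0.004, 0.1587], [0, 0, 0]], [0, [-0.0067, -0.004, 0.1587], [0, 0, 0]]]' 30
python3 to.py .5494 .2328 .25 10.5
```

```text
clock: 18.85
tool_pos: [0.5288, -0.3422, 0.0834]
eef_rot: [0.639, 0.769, 0.0, 0.001]
contact_force: [1.2, -0.4, 0.9]
opening: 0.581
finger_force: 30.0
t 18.9 at [ 0.5288 -0.3422  0.0834] yaw 10.54 open 0.581
[ 0.5614  0.1257 -0.167 ] [0.0019 0.0011 0.0007]
```

Scaled: 0.22 m / 0.75 = 0.2933, 0.18 m / 0.75 = 0.24.

```bash
python3 -m handwheel '[[0, [0, 0, -0.0267], [0, 0, 0]], [0, [0, 0, -0.0667], [0, 0, 0]], [0, [0, 0, -0.12], [0, 0, 0]], [0, [0, 0, -0.1733], [0, 0, 0]], [0, [0.0267, 0.0053, -0.2133], [0, 0, 0]], [0, [0.08, 0.0173, -0.2227], [0, 0, 0]], [0, [0.1333, 0.0293, -0.2227], [0, 0, 0]], [0, [0.1867, 0.0413, -0.2227], [0, 0, 0]], [0, [0.24, 0.0533, -0.2227], [0, 0, 0]], [0, [0.2933, 0.0653, -0.2227], [0, 0, 0]]]' | sed -n 2p
python3 -m handwheel '[[0, [0.0533, 0.012, 0], [0, 0, 0]], [0, [0.1067, 0.024, 0], [0, 0, 0]], [0, [0.16, 0.036, 0], [0, 0, 0]], [0, [0.2133, 0.048, 0], [0, 0, 0]], [0, [0.2667, 0.06, 0], [0, 0, 0]], [0, [0.32, 0.072, 0], [0, 0, 0]], [0, [0.3733, 0.084, 0], [0, 0, 0]], [0, [0.4267, 0.096, 0], [0, 0, 0]], [0, [0.4467, 0.1, 0], [0, 0, 0]], [0, [0.4547, 0.1027, 0], [0, 0, 0]]]'|sed -n 2p
python3 -m handwheel '[[0, [0, 0, 0], [0, 0, 0]], [0, [0, 0, 0], [0, 0, 0]], [0, [0, 0, 0], [0, 0, 0]]]'
python3 to.py .5494 .2328 .082 10.5
```

```text
tool_pos: [0.5354, -0.1151, 0.2495]
tool_pos: [0.5483, 0.2348, 0.2492]
clock: 21.15
tool_pos: [0.5496, 0.23, 0.2496]
eef_rot: [0.64, 0.768, -0.001, 0.0]
contact_force: [0.4, -0.8, -2.5]
opening: 0.585
finger_force: 30.0
t 21.1 at [0.5496 0.23   0.2496] yaw 10.35 open 0.585
[0.003  0.0003 0.1676] [-0.0003  0.0014 -0.0026]
```

Scaled: 0.169 m / 0.75 = 0.2253, 0.168 m / 0.75 = 0.224.

```bash
python3 -m handwheel '[[0, [0.0013, 0, 0.04], [0, 0, 0]], [0, [0.0013, 0, 0.0933], [0, 0, 0]], [0, [0.0013, 0, 0.1467], [0, 0, 0]], [0, [0.0013, 0, 0.1933], [0, 0, 0]], [0, [0.0013, 0, 0.2133], [0, 0, 0]], [0, [0.0013, 0, 0.22], [0, 0, 0]], [0, [0.0013, 0, 0.2227], [0, 0, 0]], [0, [0.0013, 0, 0.224], [0, 0, 0]], [0, [0.0013, 0, 0.2253], [0, 0, 0]], [0, [0.0013, 0, 0.2253], [0, 0, 0]]]'
python3 -m handwheel '[[1, [0, 0, 0], [0, 0, 0]], [1, [0, 0, 0], [0, 0, 0]], [1, [0, 0, 0], [0, 0, 0]], [1, [0, 0, 0], [0, 0, 0]], [1, [0, 0, 0], [0, 0, 0]], [1, [0, 0, -0.04], [0, 0, 0]], [1, [0, 0, -0.0933], [0, 0, 0]], [1, [0, 0, -0.1467], [0, 0, 0]], [1, [0, 0, -0.1867], [0, 0, 0]], [1, [0, 0, -0.1867], [0, 0, 0]]]' | sed -n 2p
python3 - <<'E'
from m import *
im,d,W=cloud('scene'); a=im[60:320,60:360]; save(cv2.resize(a,None,fx=2,fy=2),'s2'); np.savez('s2',im=im,d=d,w=W)
E
python3 to.py .52 -.12 .26 98
```

```text
clock: 22.15
tool_pos: [0.5503, 0.2341, 0.0824]
eef_rot: [0.639, 0.769, 0.002, 0.001]
contact_force: [-1.0, -0.1, 5.0]
opening: 0.58
finger_force: 29.9
tool_pos: [0.5517, 0.2346, 0.2249]
t 23.2 at [0.5502 0.2341 0.2224] yaw 10.54 open 0.998
[-0.3425 -0.0943 -0.0384] [ 0.0043  0.0023 -1.5265]
```

View pics/s2.png

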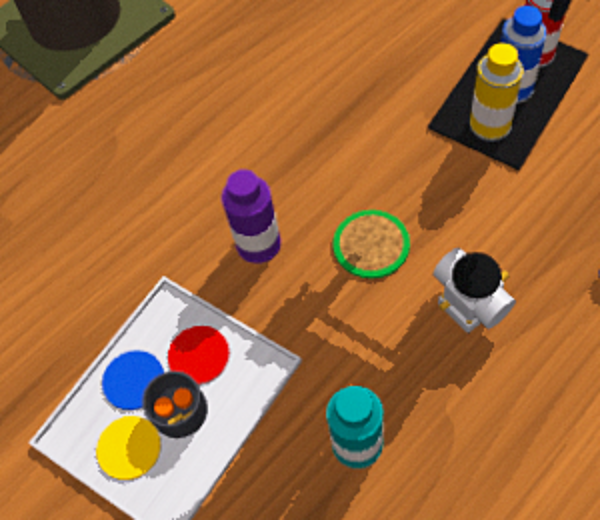

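The crop shows all cans standing on the mat, yellow (495,95), blue (523,50) and red (545,30), with the pads empty and the cup (175,403) still in place. Next I'll measure the cup, pads and coaster close up.

```bash
python3 to.py .47 0 .28 -82 .44 -.265 .3 -82; python3 -c "
from h import *;print(get_state()['q'].round(2))"
```

```text
t 23.2 at [0.5502 0.2341 0.2224] yaw 10.54 open 0.998
[-0.2154 -0.1214 -0.0583] [ 0.0023 -0.0044  1.6151]
[-0.4704 -0.1993 -0.079 ] [ 0.0023 -0.0044  1.6151]
[-0.5   0.67  0.04  1.68 -0.03  0.79 -0.27]
```

Scaled: -0.47 m / 0.75 = -0.6267, -0.215 m / 0.75 = -0.2867, 1.615 rad / 4 = 0.4038.

```bash
python3 -m handwheel '[[1, [-0.2867, -0.1613, -0.0773], [0, 0, 0.4038]], [1, [-0.2867, -0.1613, -0.0773], [0, 0, 0.4038]], [1, [-0.2867, -0.1613, -0.0773], [0, 0, 0.4038]], [1, [-0.2867, -0.1613, -0.0773], [0, 0, 0.4038]], [1, [-0.6267, -0.2653, -0.1053], [0, 0, 0.4038]], [1, [-0.6267, -0.2653, -0.1053], [0, 0, 0.4038]], [1, [-0.6267, -0.2653, -0.1053], [0, 0, 0.4038]], [1, [-0.6267, -0.2653, -0.1053], [0, 0, 0.4038]], [1, [-0.6267, -0.2653, -0.1053], [0, 0, 0.4038]], [1, [-0.6267, -0.2653, -0.1053], [0, 0, 0.4038]]]'|sed -n 2p; python3 to.py .44 -.265 .3 -82
```

```text
tool_pos: [0.4409, -0.2471, 0.2963]
t 24.2 at [ 0.4409 -0.2471  0.2963] yaw -75.75 open 1.001
[-0.0053  0.0171 -0.0037] [-0.0016  0.0024  0.1091]
```

Scaled: 0.017 m / 0.75 = 0.0227, 0.109 rad / 4 = 0.0273.

```bash
python3 -m handwheel '[[1, [0, 0.0227, 0], [0, 0, 0.0273]], [1, [0, 0.0227, 0], [0, 0, 0.0273]], [1, [0, 0.0227, 0], [0, 0, 0.0273]]]'|sed -n 2p
python3 - <<'E'
from m import *
im,d,W=cloud('wrist'); save(im,'w2'); np.savez('w2',im=im,d=d,w=W)
hsv=cv2.cvtColor(im,cv2.COLOR_RGB2HSV); H,S,V=[hsv[...,i].astype(int) for i in range(3)]; ok=d>0
for k,m in {'red':((H<6)|(H>174)),'blue':(H>105)&(H<125),'yellow':(H>22)&(H<33)}.items():
    P=W[ok&m&(S>120)&(V>50)&(abs(W[...,2]-.007)<.006)&(W[...,1]<-.1)&(W[...,0]<.62)]
    e,r=cv2.minEnclosingCircle(P[:,:2].astype(np.float32)); print(k,len(P),P.mean(0).round(4),np.round(e,4),r)
q=ok&(np.hypot(W[...,0]-.538,W[...,1]+.277)<.05)&(W[...,2]>.036)
P=W[q]; e,r=cv2.minEnclosingCircle(P[:,:2].astype(np.float32)); print('cup',len(P),P[:,2].max(),np.round(e,4),r,circ(P[P[:,2]>.042][:,:2],.0285).round(4))
for n in ('s2','w2','top'):
    z=np.load(n+'.npz'); im,d,W=z['im'],z['d'],z['w']
    hsv=cv2.cvtColor(im,cv2.COLOR_RGB2HSV); H,S=hsv[...,0],hsv[...,1]
    P=W[(d>0)&(H>45)&(H<75)&(S>120)&(np.hypot(W[...,0]-.552,W[...,1]-.007)<.06)]
    if len(P)>30: print(n,'coaster',len(P),cv2.minEnclosingCircle(P[:,:2].astype(np.float32)),circ(P[:,:2],.0435))
E
python3 to.py .538 -.277 .016 -82
```

```text
tool_pos: [0.4459, -0.2611, 0.296]
red 2229 [ 0.5066 -0.2203  0.0066] [ 0.5086 -0.2267] 0.0414263978600502
blue 2056 [ 0.4755 -0.2879  0.0067] [ 0.4851 -0.2899] 0.043808918446302414
yellow 2188 [ 0.5286 -0.3405  0.0067] [ 0.5291 -0.3293] 0.04439638555049896
cup 487 0.04738004593564889 [ 0.5382 -0.2771] 0.029992952942848206 [ 0.5379 -0.277 ]
s2 coaster 340 ((0.5539187788963318, 0.008410231210291386), 0.04559926316142082) [0.55482612 0.00938536]
w2 coaster 1355 ((0.5530080199241638, 0.010069316253066063), 0.0475032776594162) [0.55339109 0.00845019]
top coaster 163 ((0.5514301657676697, 0.007683781441301107), 0.04325295612215996) [0.55193578 0.00838829]
t 24.6 at [ 0.4462 -0.2603  0.2962] yaw -81.44 open 0.999
[0.0889 0.0309 0.2799] [-0.0026  0.0022  0.0098]
```

View pics/w2.png

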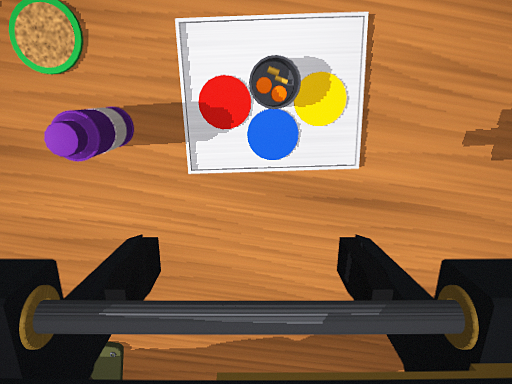

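The wrist view shows the bare pads, red (225,102), blue (272,134) and yellow (321,98), plus the cup (274,82) and coaster (46,35). Measured: cup (0.538,-0.277), coaster (0.553,0.0085). Gripping the cup next.

Scaled: 0.19 m / 0.75 = 0.2533, 0.15 m / 0.75 = 0.2, 0.01 rad / 4 = 0.0025.

```bash
python3 -m handwheel '[[1, [0.1187, 0.0413, 0.0667], [0, 0, 0.0025]], [1, [0.1187, 0.0413, 0.1333], [0, 0, 0.0025]], [1, [0.1187, 0.0413, 0.2], [0, 0, 0.0025]], [1, [0.1187, 0.0413, 0.2533], [0, 0, 0.0025]], [1, [0.1187, 0.0413, 0.2533], [0, 0, 0.0025]], [1, [0.1187, 0.0413, 0.2533], [0, 0, 0.0025]]]'|sed -n 2p; python3 to.py .538 -.277 .016 -82
```

```text
tool_pos: [0.5372, -0.2757, 0.1031]
t 25.1 at [ 0.5372 -0.2757  0.1031] yaw -81.97 open 1.001
[0.0012 0.002  0.087 ] [-0.0071  0.0067  0.0005]
```

Scaled: 0.087 m / 0.75 = 0.116, 0.08 m / 0.75 = 0.1067.

```bash
python3 -m handwheel '[[1, [0.0013, 0.0013, 0.04], [0, 0, 0]], [1, [0.0013, 0.0013, 0.08], [0, 0, 0]], [1, [0.0013, 0.0013, 0.1067], [0, 0, 0]], [1, [0.0013, 0.0013, 0.116], [0, 0, 0]], [1, [0.0013, 0.0013, 0.116], [0, 0, 0]], [0, [0.0013, 0.0013, 0.116], [0, 0, 0]], [0, [0.0013, 0.0013, 0.116], [0, 0, 0]], [0, [0.0013, 0.0013, 0.116], [0, 0, 0]], [0, [0.0013, 0.0013, 0.116], [0, 0, 0]], [0, [0.0013, 0.0013, 0.116], [0, 0, 0]]]' 20
python3 to.py .553 .0085 .15 -82
```

```text
clock: 26.15
tool_pos: [0.5405, -0.2769, 0.0213]
eef_rot: [0.998, 0.069, -0.0, -0.003]
contact_force: [-1.0, 6.0, 7.8]
opening: 0.684
finger_force: 20.0
t 26.1 at [ 0.5405 -0.2769  0.0213] yaw -82.11 open 0.684
[ 0.0516 -0.2818 -0.1269] [-0.0064 -0.0002 -0.0019]
```

Scaled: -0.15 m / 0.75 = -0.2, -0.04 m / 0.75 = -0.0533.

```bash
python3 -m handwheel '[[0, [0, 0, -0.0133], [0, 0, 0]], [0, [0, 0, -0.0267], [0, 0, 0]], [0, [0, 0, -0.0533], [0, 0, 0]], [0, [0, 0, -0.0933], [0, 0, 0]], [0, [0, 0, -0.1333], [0, 0, 0]], [0, [0, 0, -0.1693], [0, 0, 0]], [0, [0.0067, -0.04, -0.1693], [0, 0, 0]], [0, [0.016, -0.0933, -0.1693], [0, 0, 0]], [0, [0.0267, -0.1467, -0.1693], [0, 0, 0]], [0, [0.04, -0.2, -0.1693], [0, 0, 0]]]' 25
python3 to.py .555 .0085 .1 -82 
```

```text
clock: 27.15
tool_pos: [0.5497, -0.1281, 0.1487]
eef_rot: [0.998, 0.067, 0.001, 0.001]
contact_force: [0.9, 0.3, -1.0]
opening: 0.685
finger_force: 25.0
t 27.1 at [ 0.5497 -0.1281  0.1487] yaw -82.34 open 0.685
[ 0.0234 -0.1348  0.0485] [ 0.0017 -0.0015 -0.0059]
```

Scaled: -0.134 m / 0.75 = -0.1787, -0.13 m / 0.75 = -0.1733.

```bash
python3 -m handwheel '[[0, [0.008, -0.0467, 0], [0, 0, 0]], [0, [0.016, -0.0933, 0], [0, 0, 0]], [0, [0.024, -0.1333, 0], [0, 0, 0]], [0, [0.028, -0.16, 0.0133], [0, 0, 0]], [0, [0.0313, -0.1733, 0.04], [0, 0, 0]], [0, [0.0313, -0.1787, 0.0667], [0, 0, 0]], [0, [0.0313, -0.1787, 0.0933], [0, 0, 0]], [0, [0.0313, -0.1787, 0.1067], [0, 0, 0]], [0, [0.0313, -0.1787, 0.1067], [0, 0, 0]], [0, [0.0313, -0.1787, 0.1067], [0, 0, 0]]]'
python3 to.py .555 .0085 .0245 -82 
```

```text
clock: 28.15
tool_pos: [0.5554, 0.007, 0.0683]
eef_rot: [0.998, 0.067, 0.001, 0.0]
contact_force: [0.5, 0.0, -0.8]
opening: 0.682
finger_force: 25.0
t 28.1 at [0.5554 0.007  0.0683] yaw -82.27 open 0.682
[-0.0003 -0.0016  0.0438] [ 0.0008 -0.0013 -0.0047]
```

Scaled: 0.036 m / 0.75 = 0.048, 0.03 m / 0.75 = 0.04.

```bash
python3 -m handwheel '[[0, [0, -0.002, 0.0133], [0, 0, 0]], [0, [0, -0.002, 0.0267], [0, 0, 0]], [0, [0, -0.002, 0.04], [0, 0, 0]], [0, [0, -0.002, 0.048], [0, 0, 0]], [0, [0, -0.002, 0.048], [0, 0, 0]], [0, [0, -0.002, 0.048], [0, 0, 0]]]'
python3 - <<'E'
from m import *
im,d,W=cloud('scene'); save(cv2.resize(im[120:260,180:360],None,fx=4,fy=4),'s3')
n='s3'; q=(d>0)&(np.hypot(W[...,0]-.553,W[...,1]-.0085)<.045)&(W[...,2]>.03)&(W[...,2]<.07)
hsv=cv2.cvtColor(im,cv2.COLOR_RGB2HSV)
P=W[q];print(len(P),np.percentile(P[:,2],[50,90,99]))
p,_=pose();print(p)
im,d,W=cloud('wrist'); save(im,'w3'); np.savez('w3',im=im,d=d,w=W)
E
```

```text
clock: 28.75
tool_pos: [0.5545, 0.0091, 0.0313]
eef_rot: [0.998, 0.068, -0.0, 0.0]
contact_force: [-0.8, -0.3, -1.6]
opening: 0.682
finger_force: 25.0
207 [0.04514117 0.05475742 0.05797914]
[0.55472568 0.00911924 0.03159062]
```

View pics/s3.png

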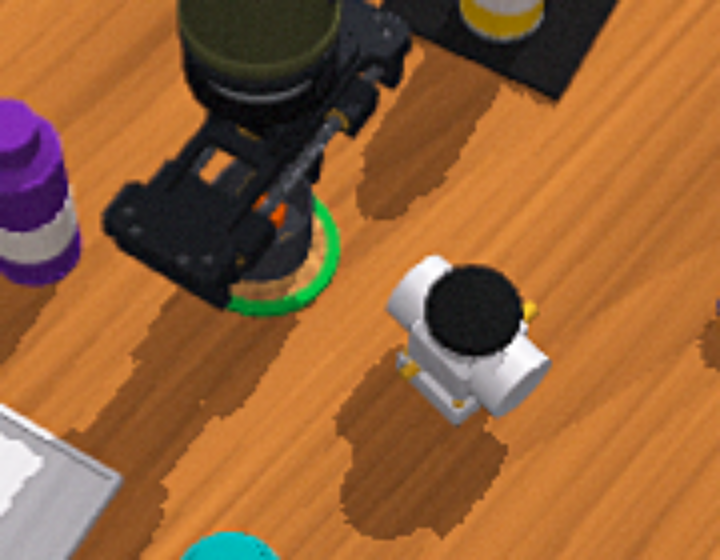

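View pics/w3.png

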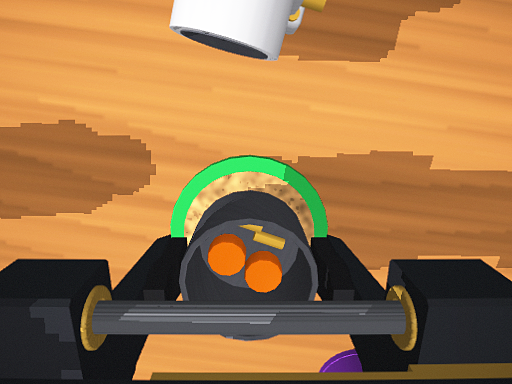

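The scene crop shows the cup just above the coaster (270,245) with the carburettor clear. The wrist view shows the cup (252,265) laterally centred on the coaster (249,~225).

```bash
python3 - <<'E'
from m import *
z=np.load('w3.npz'); im,d,W=z['im'],z['d'],z['w']
u,v=np.meshgrid(np.arange(512),np.arange(384))
hsv=cv2.cvtColor(im,cv2.COLOR_RGB2HSV); H,S,V=[hsv[...,i].astype(int) for i in range(3)]
q=(d>0)&(u>175)&(u<330)&(v>190)&(v<298)&(W[...,2]>.044)&(W[...,2]<.07)&(S<90)&(np.hypot(W[...,0]-.552,W[...,1]-.0085)<.04)
P=W[q]; print(len(P),np.percentile(P[:,2],[50,90,98])); zt=np.percentile(P[:,2],95); T=P[abs(P[:,2]-zt)<.003]; print(T.min(0),T.max(0),circ(T[:,:2],.0285))
g=W[(d>0)&(H>45)&(H<75)&(S>120)&(np.hypot(W[...,0]-.552,W[...,1]-.007)<.07)]
print('coaster',circ(g[:,:2],.0435),g.max(0),g.min(0))
E
```

```text
3731 [0.05398907 0.05568265 0.06167092]
[ 0.54182319 -0.02319189  0.05452652] [0.58230763 0.03947145 0.06050012] [0.55247723 0.00859726]
coaster [0.55056838 0.00855737] [0.59836596 0.05368016 0.09229624] [ 0.54571187 -0.03500581  0.00098567]
```

Scaled: 0.008 m / 0.75 = 0.0107, 0.007 m / 0.75 = 0.0093.

```bash
python3 -m handwheel '[[0, [0, 0, 0.004], [0, 0, 0]], [0, [0, 0, 0.008], [0, 0, 0]], [0, [0, 0, 0.0093], [0, 0, 0]], [0, [0, 0, 0.0107], [0, 0, 0]], [0, [0, 0, 0.0107], [0, 0, 0]]]'; python3 to.py .553 .0085 .0245 -82 
```

```text
clock: 29.35
tool_pos: [0.5545, 0.0093, 0.0244]
eef_rot: [0.998, 0.068, 0.0, -0.0]
contact_force: [-1.9, -0.8, 7.5]
opening: 0.683
finger_force: 25.0
t 29.4 at [0.5545 0.0093 0.0244] yaw -82.23 open 0.683
[-0.0016  0.0006 -0.0001] [-0.0007 -0.0003 -0.0041]
```

```bash
python3 -m handwheel '[[1, [0, 0, 0], [0, 0, 0]], [1, [0, 0, 0], [0, 0, 0]], [1, [0, 0, 0], [0, 0, 0]], [1, [0, 0, 0], [0, 0, 0]], [1, [0, 0, -0.0267], [0, 0, 0]], [1, [0, 0, -0.08], [0, 0, 0]], [1, [0, 0, -0.1467], [0, 0, 0]], [1, [0, 0, -0.2133], [0, 0, 0]], [1, [0, 0, -0.2667], [0, 0, 0]], [1, [0, 0, -0.2667], [0, 0, 0]]]'; python3 to.py .54 .15 .22 10.5
```

```text
clock: 30.35
tool_pos: [0.5579, 0.0085, 0.2287]
eef_rot: [0.998, 0.068, 0.005, 0.0]
contact_force: [1.2, -0.4, -0.6]
opening: 1.006
finger_force: 0.0
t 30.4 at [0.5579 0.0085 0.2287] yaw -82.24 open 1.006
[ 0.0013 -0.1427  0.0084] [ 0.0097 -0.0068 -1.6185]
```

Careful with the scale: shifts go in shares of 0.75 m and turns go in shares of 4 rad. That gives: -0.143 m / 0.75 = -0.1907, -0.03 m / 0.75 = -0.04, -1.618 rad / 4 = -0.4045.

```bash
python3 -m handwheel '[[1, [0.0013, -0.1907, -0.04], [0, 0, -0.4045]], [1, [0.0013, -0.1907, -0.04], [0, 0, -0.4045]], [1, [0.0013, -0.1907, -0.04], [0, 0, -0.4045]], [1, [0.0013, -0.1907, -0.04], [0, 0, -0.4045]], [1, [0.0013, -0.1907, -0.04], [0, 0, -0.4045]], [1, [0.0013, -0.1907, -0.04], [0, 0, -0.4045]], [1, [0.0013, -0.1907, -0.04], [0, 0, -0.4045]], [1, [0.0013, -0.1907, -0.04], [0, 0, -0.4045]], [1, [0.0013, -0.1907, -0.04], [0, 0, -0.4045]], [1, [0.0013, -0.1907, -0.04], [0, 0, -0.4045]]]'|sed -n 2p; python3 -m handwheel '[[1, [0, 0, 0], [0, 0, 0]], [1, [0, 0, 0], [0, 0, 0]], [1, [0, 0, 0], [0, 0, 0]]]'|sed -n 2p; python3 to.py .54 .15 .26 10.5; python3 wr.py w4
python3 - <<'E'
from m import *
im,d,W=cloud('scene'); save(cv2.resize(im[40:300,60:380],None,fx=2,fy=2),'s4')
q=(d>0)&(np.hypot(W[...,0]-.553,W[...,1]-.0085)<.05)&(W[...,2]>.042)&(W[...,2]<.055); P=W[q]
print('cup',len(P),cv2.minEnclosingCircle(P[:,:2].astype(np.float32)),P[:,2].max())
E
```

```text
tool_pos: [0.5356, 0.1511, 0.2525]
tool_pos: [0.536, 0.1511, 0.2531]
t 31.6 at [0.536  0.1511 0.2531] yaw 3.58 open 0.999
[-0.0013  0.0039 -0.0069] [-7.000e-04  1.000e-04 -1.207e-01]
red 1
blue 215 z 0.1357 circle [0.5371 0.2926] r 0.0124 mean [0.537  0.2903 0.1352]
yellow 1515 z 0.1366 circle [0.5505 0.2363] r 0.0167 mean [0.5505 0.2365 0.1356]
[0.53609756 0.15110507 0.25321696]
cup 142 ((0.5535356998443604, 0.009230886586010456), 0.030606484040617943) 0.0530974560681343
```

View pics/s4.png

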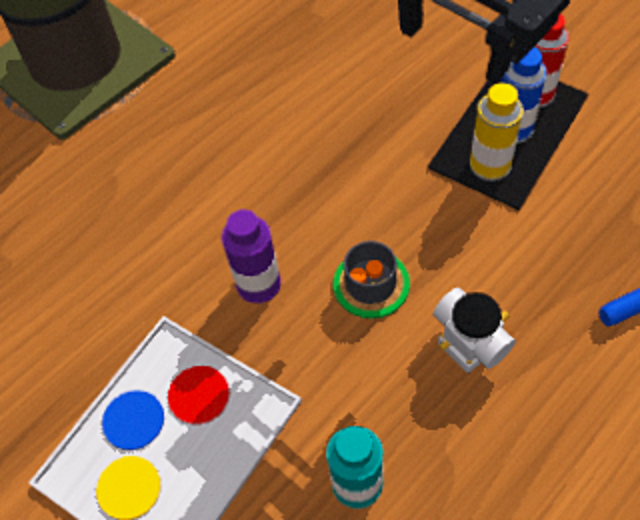

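The cup stands centred on the coaster (371,275 in the crop), measured (0.5535,0.009), and the carburettor hasn't moved. Now the yellow can goes back.

```bash
python3 to.py .5505 .2363 .2 10.5
```

```text
t 31.8 at [0.5361 0.1512 0.2533] yaw 3.65 open 1.001
[0.0841 0.0198 0.0533] [-0.0003  0.0002 -0.1195]
```

Scaled: 0.084 m / 0.75 = 0.112, 0.053 m / 0.75 = 0.0707, -0.12 rad / 4 = -0.03.

```bash
python3 -m handwheel '[[1, [0.112, 0.0267, 0.0707], [0, 0, -0.03]], [1, [0.112, 0.0267, 0.0707], [0, 0, -0.03]], [1, [0.112, 0.0267, 0.0707], [0, 0, -0.03]], [1, [0.112, 0.0267, 0.0707], [0, 0, -0.03]], [1, [0.112, 0.0267, 0.0707], [0, 0, -0.03]]]'|sed -n 2p;python3 to.py .5505 .2363 .082 10.5
```

```text
tool_pos: [0.5511, 0.2347, 0.201]
t 32.2 at [0.5511 0.2347 0.201 ] yaw 10.48 open 1.000
[ 0.0019 -0.0004  0.119 ] [ 0.0006  0.0014 -0.0003]
```

Scaled: 0.119 m / 0.75 = 0.1587, 0.115 m / 0.75 = 0.1533.

```bash
python3 -m handwheel '[[1, [0.0013, 0, 0.0533], [0, 0, 0]], [1, [0.0013, 0, 0.1067], [0, 0, 0]], [1, [0.0013, 0, 0.1533], [0, 0, 0]], [1, [0.0013, 0, 0.1587], [0, 0, 0]], [1, [0.0013, 0, 0.1587], [0, 0, 0]], [0, [0.0013, 0, 0.1587], [0, 0, 0]], [0, [0.0013, 0, 0.1587], [0, 0, 0]], [0, [0.0013, 0, 0.1587], [0, 0, 0]], [0, [0.0013, 0, 0.1587], [0, 0, 0]], [0, [0.0013, 0, 0.1587], [0, 0, 0]]]' 30
python3 to.py .5288 -.3407 .25 10.5
```

```text
clock: 33.25
tool_pos: [0.5509, 0.2374, 0.0821]
eef_rot: [0.639, 0.769, 0.001, 0.0]
contact_force: [-0.6, 0.2, 2.4]
opening: 0.583
finger_force: 30.0
t 33.2 at [0.5509 0.2374 0.0821] yaw 10.61 open 0.583
[-0.5641 -0.128  -0.1682] [ 0.0011 -0.0003  0.0019]
```

Scaled: -0.22 m / 0.75 = -0.2933, -0.18 m / 0.75 = -0.24.

```bash
python3 -m handwheel '[[0, [0, 0, -0.0267], [0, 0, 0]], [0, [0, 0, -0.0667], [0, 0, 0]], [0, [0, 0, -0.12], [0, 0, 0]], [0, [0, 0, -0.1733], [0, 0, 0]], [0, [-0.0267, -0.0053, -0.2133], [0, 0, 0]], [0, [-0.08, -0.0173, -0.2227], [0, 0, 0]], [0, [-0.1333, -0.0293, -0.2227], [0, 0, 0]], [0, [-0.1867, -0.0413, -0.2227], [0, 0, 0]], [0, [-0.24, -0.0533, -0.2227], [0, 0, 0]], [0, [-0.2933, -0.0653, -0.2227], [0, 0, 0]]]' | sed -n 2p
python3 -m handwheel '[[0, [-0.0533, -0.012, 0], [0, 0, 0]], [0, [-0.1067, -0.024, 0], [0, 0, 0]], [0, [-0.16, -0.036, 0], [0, 0, 0]], [0, [-0.2133, -0.048, 0], [0, 0, 0]], [0, [-0.2667, -0.06, 0], [0, 0, 0]], [0, [-0.32, -0.072, 0], [0, 0, 0]], [0, [-0.3733, -0.084, 0], [0, 0, 0]], [0, [-0.4267, -0.096, 0], [0, 0, 0]], [0, [-0.4467, -0.1013, 0], [0, 0, 0]], [0, [-0.456, -0.104, 0], [0, 0, 0]]]'|sed -n 2p
python3 -m handwheel '[[0, [0, 0, 0], [0, 0, 0]], [0, [0, 0, 0], [0, 0, 0]], [0, [0, 0, 0], [0, 0, 0]], [0, [0, 0, 0], [0, 0, 0]]]'
python3 to.py .529 -.3387 .083 10.5
```

```text
tool_pos: [0.5421, 0.0104, 0.2483]
tool_pos: [0.5278, -0.3406, 0.2479]
clock: 35.65
tool_pos: [0.5297, -0.3369, 0.2486]
eef_rot: [0.638, 0.77, 0.0, -0.0]
contact_force: [0.4, 0.1, -2.3]
opening: 0.581
finger_force: 30.0
t 35.6 at [ 0.5297 -0.3369  0.2486] yaw 10.74 open 0.581
[-0.0018 -0.0011  0.1656] [ 0.0003 -0.0008  0.0041]
```

Scaled: 0.16 m / 0.75 = 0.2133, -0.001 m / 0.75 = -0.0013.

```bash
python3 -m handwheel '[[0, [-0.0024, -0.0013, 0.04], [0, 0, 0]], [0, [-0.0024, -0.0013, 0.0933], [0, 0, 0]], [0, [-0.0024, -0.0013, 0.1467], [0, 0, 0]], [0, [-0.0024, -0.0013, 0.1933], [0, 0, 0]], [0, [-0.0024, -0.0013, 0.2107], [0, 0, 0]], [0, [-0.0024, -0.0013, 0.2133], [0, 0, 0]], [0, [-0.0024, -0.0013, 0.2133], [0, 0, 0]], [0, [-0.0024, -0.0013, 0.2133], [0, 0, 0]]]'
python3 to.py .529 -.3387 .083 10.5
```

```text
clock: 36.45
tool_pos: [0.5298, -0.3413, 0.0905]
eef_rot: [0.639, 0.769, 0.0, 0.002]
contact_force: [0.2, -0.1, -1.8]
opening: 0.584
finger_force: 30.0
t 36.5 at [ 0.5298 -0.3413  0.0905] yaw 10.61 open 0.584
[ 0.0027 -0.0003  0.0075] [0.0029 0.0025 0.0019]
```

Scaled: 0.008 m / 0.75 = 0.0107, 0.0075 m / 0.75 = 0.01.

```bash
python3 -m handwheel '[[0, [0.0036, -0.0007, 0.004], [0, 0, 0]], [0, [0.0036, -0.0007, 0.008], [0, 0, 0]], [0, [0.0036, -0.0007, 0.01], [0, 0, 0]], [0, [0.0036, -0.0007, 0.0107], [0, 0, 0]], [0, [0.0036, -0.0007, 0.0107], [0, 0, 0]]]'
python3 -m handwheel '[[1, [0, 0, 0], [0, 0, 0]], [1, [0, 0, 0], [0, 0, 0]], [1, [0, 0, 0], [0, 0, 0]], [1, [0, 0, 0], [0, 0, 0]], [1, [0, 0, 0], [0, 0, 0]], [1, [0, 0, -0.04], [0, 0, 0]], [1, [0, 0, -0.0933], [0, 0, 0]], [1, [0, 0, -0.1467], [0, 0, 0]], [1, [0, 0, -0.1867], [0, 0, 0]], [1, [0, 0, -0.1867], [0, 0, 0]]]' | sed -n 2p
python3 to.py .5360 .2 .25 10.5
```

```text
clock: 36.95
tool_pos: [0.5281, -0.3379, 0.083]
eef_rot: [0.639, 0.769, 0.0, 0.001]
contact_force: [-3.6, 3.0, 15.1]
opening: 0.577
finger_force: 30.0
tool_pos: [0.5299, -0.3397, 0.2251]
t 38.0 at [ 0.5299 -0.3397  0.2251] yaw 10.58 open 1.002
[ 0.5292  0.1053 -0.0274] [0.0069 0.006  0.0014]
```

Scaled: 0.53 m / 0.75 = 0.7067, 0.105 m / 0.75 = 0.14.

```bash
python3 -m handwheel '[[1, [0.7067, 0.14, -0.036], [0, 0, 0]], [1, [0.7067, 0.14, -0.036], [0, 0, 0]], [1, [0.7067, 0.14, -0.036], [0, 0, 0]], [1, [0.7067, 0.14, -0.036], [0, 0, 0]], [1, [0.7067, 0.14, -0.036], [0, 0, 0]], [1, [0.7067, 0.14, -0.036], [0, 0, 0]], [1, [0.7067, 0.14, -0.036], [0, 0, 0]], [1, [0.7067, 0.14, -0.036], [0, 0, 0]], [1, [0.7067, 0.14, -0.036], [0, 0, 0]], [1, [0.7067, 0.14, -0.036], [0, 0, 0]]]'|sed -n 2p; python3 -m handwheel '[[1, [0.0667, 0.0107, 0], [0, 0, 0]], [1, [0.0667, 0.0107, 0], [0, 0, 0]], [1, [0.0667, 0.0107, 0], [0, 0, 0]], [1, [0.0667, 0.0107, 0], [0, 0, 0]]]'|sed -n 2p; python3 wr.py w5; python3 to.py .536 .303 .2 10.5
cat > sc.py <<'E'
from m import *
im,d,W=cloud('scene'); save(im,'s_last'); hsv=cv2.cvtColor(im,cv2.COLOR_RGB2HSV); H,S,V=[hsv[...,i].astype(int) for i in range(3)]
for k,m in {'red':((H<6)|(H>174)),'blue':(H>105)&(H<125),'yellow':(H>22)&(H<33)}.items():
    P=W[(d>0)&m&(S>120)&(V>50)&(W[...,2]>.08)&(W[...,2]<.2)&(W[...,1]<-.19)&(W[...,0]<.6)]
    if len(P)<60: continue
    T=P[P[:,2]>np.percentile(P[:,2],95)-.004]; print('scene',k,len(T),((T.min(0)+T.max(0))/2).round(4),T.mean(0).round(4))
E
python3 sc.py
```

```text
tool_pos: [0.5319, 0.1633, 0.2447]
tool_pos: [0.5313, 0.2099, 0.2448]
red 151 z 0.1114 circle [0.5237 0.356 ] r 0.0202 mean [0.5254 0.3507 0.1104]
blue 1672 z 0.1365 circle [0.5359 0.304 ] r 0.0168 mean [0.5359 0.3041 0.1356]
yellow 137 z 0.3299 circle [0.5267 0.234 ] r 0.0528 mean [0.5448 0.2395 0.3288]
[0.53149524 0.20953665 0.24505491]
t 39.4 at [0.5315 0.2095 0.2451] yaw 10.42 open 0.999
[0.0912 0.0214 0.0449] [-0.0011  0.0016 -0.0014]
scene yellow 236 [ 0.5294 -0.3384  0.1371] [ 0.5296 -0.3382  0.1365]
```

Scaled: 0.092 m / 0.75 = 0.1227, 0.045 m / 0.75 = 0.06.

```bash
python3 -m handwheel '[[1, [0.1227, 0.028, 0.06], [0, 0, 0]], [1, [0.1227, 0.028, 0.06], [0, 0, 0]], [1, [0.1227, 0.028, 0.06], [0, 0, 0]], [1, [0.1227, 0.028, 0.06], [0, 0, 0]], [1, [0.1227, 0.028, 0.06], [0, 0, 0]]]'|sed -n 2p;python3 to.py .5359 .304 .082 10.5
```

```text
tool_pos: [0.536, 0.3037, 0.2008]
t 40.0 at [0.536  0.3037 0.2008] yaw 10.42 open 1.001
[ 5.000e-04 -1.000e-04  1.188e-01] [ 0.0004  0.0017 -0.0013]
```

Scaled: 0.119 m / 0.75 = 0.1587, 0.115 m / 0.75 = 0.1533.

```bash
python3 -m handwheel '[[1, [0, 0, 0.0533], [0, 0, 0]], [1, [0, 0, 0.1067], [0, 0, 0]], [1, [0, 0, 0.1533], [0, 0, 0]], [1, [0, 0, 0.1587], [0, 0, 0]], [1, [0, 0, 0.1587], [0, 0, 0]], [0, [0, 0, 0.1587], [0, 0, 0]], [0, [0, 0, 0.1587], [0, 0, 0]], [0, [0, 0, 0.1587], [0, 0, 0]], [0, [0, 0, 0.1587], [0, 0, 0]], [0, [0, 0, 0.1587], [0, 0, 0]]]' 30
python3 to.py .475 -.2873 .25 10.5
```

```text
clock: 40.95
tool_pos: [0.5355, 0.3066, 0.0821]
eef_rot: [0.639, 0.769, 0.001, 0.0]
contact_force: [0.6, 0.5, 1.4]
opening: 0.582
finger_force: 30.0
t 41.0 at [0.5355 0.3066 0.0821] yaw 10.61 open 0.582
[-0.5725 -0.1686 -0.1684] [ 0.0013 -0.0005  0.0019]
```

Scaled: -0.22 m / 0.75 = -0.2933, -0.18 m / 0.75 = -0.24.

```bash
python3 -m handwheel '[[0, [0, 0, -0.0267], [0, 0, 0]], [0, [0, 0, -0.0667], [0, 0, 0]], [0, [0, 0, -0.12], [0, 0, 0]], [0, [0, 0, -0.1733], [0, 0, 0]], [0, [-0.0267, -0.008, -0.2133], [0, 0, 0]], [0, [-0.08, -0.024, -0.2227], [0, 0, 0]], [0, [-0.1333, -0.04, -0.2227], [0, 0, 0]], [0, [-0.1867, -0.056, -0.2227], [0, 0, 0]], [0, [-0.24, -0.072, -0.2227], [0, 0, 0]], [0, [-0.2933, -0.088, -0.2227], [0, 0, 0]]]' | sed -n 2p
python3 -m handwheel '[[0, [-0.0533, -0.016, 0], [0, 0, 0]], [0, [-0.1067, -0.032, 0], [0, 0, 0]], [0, [-0.16, -0.048, 0], [0, 0, 0]], [0, [-0.2133, -0.064, 0], [0, 0, 0]], [0, [-0.2667, -0.08, 0], [0, 0, 0]], [0, [-0.32, -0.0947, 0], [0, 0, 0]], [0, [-0.3733, -0.1107, 0], [0, 0, 0]], [0, [-0.4267, -0.1267, 0], [0, 0, 0]], [0, [-0.4533, -0.1333, 0], [0, 0, 0]], [0, [-0.4667, -0.1373, 0], [0, 0, 0]]]'|sed -n 2p
python3 -m handwheel '[[0, [0, 0, 0], [0, 0, 0]], [0, [0, 0, 0], [0, 0, 0]], [0, [0, 0, 0], [0, 0, 0]], [0, [0, 0, 0], [0, 0, 0]]]'
python3 to.py .4745 -.285 .083 10.5
```

```text
tool_pos: [0.5099, 0.0763, 0.2484]
tool_pos: [0.4727, -0.2878, 0.2482]
clock: 43.35
tool_pos: [0.4744, -0.2834, 0.2485]
eef_rot: [0.638, 0.77, 0.0, -0.0]
contact_force: [-0.8, 0.3, -1.3]
opening: 0.582
finger_force: 30.0
t 43.4 at [ 0.4744 -0.2834  0.2485] yaw 10.75 open 0.582
[-0.0018 -0.0002  0.1655] [ 0.0002 -0.0009  0.0044]
```

Scaled: 0.16 m / 0.75 = 0.2133, 0.158 m / 0.75 = 0.2107.

```bash
python3 -m handwheel '[[0, [0.0007, 0, 0.04], [0, 0, 0]], [0, [0.0007, 0, 0.0933], [0, 0, 0]], [0, [0.0007, 0, 0.1467], [0, 0, 0]], [0, [0.0007, 0, 0.1933], [0, 0, 0]], [0, [0.0007, 0, 0.2107], [0, 0, 0]], [0, [0.0007, 0, 0.2133], [0, 0, 0]], [0, [0.0007, 0, 0.2133], [0, 0, 0]], [0, [0.0007, 0, 0.2133], [0, 0, 0]]]'
python3 to.py .4745 -.285 .083 10.5
```

```text
clock: 44.15
tool_pos: [0.475, -0.2852, 0.0901]
eef_rot: [0.639, 0.769, 0.0, 0.002]
contact_force: [0.4, -0.4, -0.5]
opening: 0.581
finger_force: 30.0
t 44.1 at [ 0.475  -0.2852  0.0901] yaw 10.60 open 0.581
[ 0.0002 -0.0004  0.0071] [0.0026 0.002  0.0018]
```

Scaled: 0.0075 m / 0.75 = 0.01, 0.007 m / 0.75 = 0.0093.

```bash
python3 -m handwheel '[[0, [0, 0, 0.004], [0, 0, 0]], [0, [0, 0, 0.008], [0, 0, 0]], [0, [0, 0, 0.0093], [0, 0, 0]], [0, [0, 0, 0.01], [0, 0, 0]], [0, [0, 0, 0.01], [0, 0, 0]]]'
python3 -m handwheel '[[1, [0, 0, 0], [0, 0, 0]], [1, [0, 0, 0], [0, 0, 0]], [1, [0, 0, 0], [0, 0, 0]], [1, [0, 0, 0], [0, 0, 0]], [1, [0, 0, 0], [0, 0, 0]], [1, [0, 0, -0.04], [0, 0, 0]], [1, [0, 0, -0.0933], [0, 0, 0]], [1, [0, 0, -0.1467], [0, 0, 0]], [1, [0, 0, -0.1867], [0, 0, 0]], [1, [0, 0, -0.1867], [0, 0, 0]]]' | sed -n 2p
python3 to.py .52 .27 .25 10.5
```

```text
clock: 44.65
tool_pos: [0.4746, -0.2851, 0.0829]
eef_rot: [0.639, 0.769, 0.0, 0.001]
contact_force: [-1.3, 1.6, 13.4]
opening: 0.586
finger_force: 30.0
tool_pos: [0.476, -0.286, 0.2249]
t 45.6 at [ 0.476  -0.286   0.2249] yaw 10.58 open 0.998
[ 0.5383  0.1455 -0.027 ] [0.0066 0.0052 0.0014]
```

Scaled: 0.538 m / 0.75 = 0.7173, 0.145 m / 0.75 = 0.1933.

```bash
python3 -m handwheel '[[1, [0.7173, 0.1933, -0.036], [0, 0, 0]], [1, [0.7173, 0.1933, -0.036], [0, 0, 0]], [1, [0.7173, 0.1933, -0.036], [0, 0, 0]], [1, [0.7173, 0.1933, -0.036], [0, 0, 0]], [1, [0.7173, 0.1933, -0.036], [0, 0, 0]], [1, [0.7173, 0.1933, -0.036], [0, 0, 0]], [1, [0.7173, 0.1933, -0.036], [0, 0, 0]], [1, [0.7173, 0.1933, -0.036], [0, 0, 0]], [1, [0.7173, 0.1933, -0.036], [0, 0, 0]], [1, [0.7173, 0.1933, -0.036], [0, 0, 0]]]'|sed -n 2p; python3 -m handwheel '[[1, [0.0733, 0.0187, 0], [0, 0, 0]], [1, [0.0733, 0.0187, 0], [0, 0, 0]], [1, [0.0733, 0.0187, 0], [0, 0, 0]], [1, [0.0733, 0.0187, 0], [0, 0, 0]]]'|sed -n 2p; python3 wr.py w6; python3 sc.py; python3 to.py .5217 .3720 .2 10.5
```

```text
tool_pos: [0.512, 0.2151, 0.2441]
tool_pos: [0.5162, 0.2676, 0.2443]
red 1743 z 0.1365 circle [0.5216 0.3718] r 0.0168 mean [0.5215 0.372  0.1357]
blue 70 z 0.314 circle [0.565  0.3061] r 0.0064 mean [0.5627 0.3081 0.3127]
yellow 204 z 0.3298 circle [0.511  0.2919] r 0.0524 mean [0.5112 0.293  0.3287]
[0.51651022 0.26711352 0.24462827]
scene blue 224 [ 0.4773 -0.2866  0.1363] [ 0.4774 -0.2869  0.1361]
scene yellow 227 [ 0.5297 -0.3379  0.1364] [ 0.5303 -0.3384  0.1363]
t 47.1 at [0.5167 0.2671 0.2449] yaw 10.39 open 1.001
[0.1023 0.0239 0.0447] [-0.0009  0.0017 -0.0019]
```

Blue and yellow are within about 1 mm of where they started. Red is next.

Scaled: 0.102 m / 0.75 = 0.136, 0.045 m / 0.75 = 0.06.

```bash
python3 -m handwheel '[[1, [0.136, 0.032, 0.06], [0, 0, 0]], [1, [0.136, 0.032, 0.06], [0, 0, 0]], [1, [0.136, 0.032, 0.06], [0, 0, 0]], [1, [0.136, 0.032, 0.06], [0, 0, 0]], [1, [0.136, 0.032, 0.06], [0, 0, 0]], [1, [0.136, 0.032, 0.06], [0, 0, 0]]]'|sed -n 2p;python3 to.py .5216 .372 .082 10.5
```

```text
tool_pos: [0.5227, 0.3715, 0.2012]
t 47.8 at [0.5227 0.3715 0.2012] yaw 10.37 open 0.998
[ 0.0009 -0.0011  0.1192] [ 0.0013  0.0015 -0.0022]
```

Scaled: 0.119 m / 0.75 = 0.1587, 0.115 m / 0.75 = 0.1533.

```bash
python3 -m handwheel '[[1, [-0.0013, -0.0013, 0.0533], [0, 0, 0]], [1, [-0.0013, -0.0013, 0.1067], [0, 0, 0]], [1, [-0.0013, -0.0013, 0.1533], [0, 0, 0]], [1, [-0.0013, -0.0013, 0.1587], [0, 0, 0]], [1, [-0.0013, -0.0013, 0.1587], [0, 0, 0]], [0, [-0.0013, -0.0013, 0.1587], [0, 0, 0]], [0, [-0.0013, -0.0013, 0.1587], [0, 0, 0]], [0, [-0.0013, -0.0013, 0.1587], [0, 0, 0]], [0, [-0.0013, -0.0013, 0.1587], [0, 0, 0]], [0, [-0.0013, -0.0013, 0.1587], [0, 0, 0]]]' 30
python3 to.py .5063 -.2193 .25 10.5
```

```text
clock: 48.75
tool_pos: [0.5211, 0.3738, 0.0818]
eef_rot: [0.639, 0.769, 0.001, 0.0]
contact_force: [0.4, 0.8, 1.0]
opening: 0.58
finger_force: 30.0
t 48.8 at [0.5211 0.3738 0.0818] yaw 10.61 open 0.580
[-0.5801 -0.1234 -0.1687] [ 0.0017 -0.0006  0.0019]
```

Scaled: -0.22 m / 0.75 = -0.2933, -0.18 m / 0.75 = -0.24.

```bash
python3 -m handwheel '[[0, [0, 0, -0.0267], [0, 0, 0]], [0, [0, 0, -0.0667], [0, 0, 0]], [0, [0, 0, -0.12], [0, 0, 0]], [0, [0, 0, -0.1733], [0, 0, 0]], [0, [-0.0267, -0.0053, -0.2133], [0, 0, 0]], [0, [-0.08, -0.0173, -0.2227], [0, 0, 0]], [0, [-0.1333, -0.028, -0.2227], [0, 0, 0]], [0, [-0.1867, -0.04, -0.2227], [0, 0, 0]], [0, [-0.24, -0.0507, -0.2227], [0, 0, 0]], [0, [-0.2933, -0.0627, -0.2227], [0, 0, 0]]]' | sed -n 2p
python3 -m handwheel '[[0, [-0.0533, -0.0107, 0], [0, 0, 0]], [0, [-0.1067, -0.0227, 0], [0, 0, 0]], [0, [-0.16, -0.0333, 0], [0, 0, 0]], [0, [-0.2133, -0.0453, 0], [0, 0, 0]], [0, [-0.2667, -0.056, 0], [0, 0, 0]], [0, [-0.32, -0.068, 0], [0, 0, 0]], [0, [-0.3733, -0.08, 0], [0, 0, 0]], [0, [-0.4267, -0.0907, 0], [0, 0, 0]], [0, [-0.46, -0.0973, 0], [0, 0, 0]], [0, [-0.4773, -0.1013, 0], [0, 0, 0]]]'|sed -n 2p
python3 -m handwheel '[[0, [0, 0, 0], [0, 0, 0]], [0, [0, 0, 0], [0, 0, 0]], [0, [0, 0, 0], [0, 0, 0]], [0, [0, 0, 0], [0, 0, 0]]]'
python3 to.py .5064 -.2185 .083 10.5
```

```text
tool_pos: [0.5141, 0.1469, 0.248]
tool_pos: [0.5048, -0.2204, 0.2479]
clock: 51.15
tool_pos: [0.5063, -0.2153, 0.2481]
eef_rot: [0.638, 0.77, 0.0, -0.0]
contact_force: [-0.8, -0.2, -2.1]
opening: 0.581
finger_force: 30.0
t 51.1 at [ 0.5063 -0.2153  0.2481] yaw 10.77 open 0.581
[-0.0033 -0.0005  0.1651] [ 0.0001 -0.0011  0.0047]
```

Scaled: 0.16 m / 0.75 = 0.2133, 0.158 m / 0.75 = 0.2107.

```bash
python3 -m handwheel '[[0, [-0.0013, 0, 0.04], [0, 0, 0]], [0, [-0.0013, 0, 0.0933], [0, 0, 0]], [0, [-0.0013, 0, 0.1467], [0, 0, 0]], [0, [-0.0013, 0, 0.1933], [0, 0, 0]], [0, [-0.0013, 0, 0.2107], [0, 0, 0]], [0, [-0.0013, 0, 0.2133], [0, 0, 0]], [0, [-0.0013, 0, 0.2133], [0, 0, 0]], [0, [-0.0013, 0, 0.2133], [0, 0, 0]]]'
python3 to.py .5064 -.2185 .083 10.5
```

```text
clock: 51.95
tool_pos: [0.5074, -0.2187, 0.0898]
eef_rot: [0.639, 0.769, 0.001, 0.002]
contact_force: [0.2, 0.0, -2.8]
opening: 0.582
finger_force: 30.0
t 52.0 at [ 0.5074 -0.2187  0.0898] yaw 10.61 open 0.582
[ 0.0004 -0.001   0.0068] [0.0029 0.0017 0.0019]
```

Scaled: 0.0075 m / 0.75 = 0.01, 0.007 m / 0.75 = 0.0093.

```bash
python3 -m handwheel '[[0, [0, -0.0013, 0.004], [0, 0, 0]], [0, [0, -0.0013, 0.008], [0, 0, 0]], [0, [0, -0.0013, 0.0093], [0, 0, 0]], [0, [0, -0.0013, 0.01], [0, 0, 0]], [0, [0, -0.0013, 0.01], [0, 0, 0]]]'
python3 -m handwheel '[[1, [0, 0, 0], [0, 0, 0]], [1, [0, 0, 0], [0, 0, 0]], [1, [0, 0, 0], [0, 0, 0]], [1, [0, 0, 0], [0, 0, 0]], [1, [0, 0, 0], [0, 0, 0]], [1, [0, 0, -0.04], [0, 0, 0]], [1, [0, 0, -0.0933], [0, 0, 0]], [1, [0, 0, -0.1467], [0, 0, 0]], [1, [0, 0, -0.2], [0, 0, 0]], [1, [0, 0, -0.2533], [0, 0, 0]]]' | sed -n 2p
python3 to.py .45 -.27 .32 10.5
```

```text
clock: 52.45
tool_pos: [0.5058, -0.219, 0.0827]
eef_rot: [0.639, 0.769, 0.0, 0.001]
contact_force: [-1.8, 1.2, 13.4]
opening: 0.583
finger_force: 29.9
tool_pos: [0.5047, -0.2183, 0.2722]
t 53.5 at [ 0.5047 -0.2183  0.2722] yaw 10.60 open 0.998
[-0.0407 -0.0633 -0.0478] [-0.0003 -0.0003  0.0017]
```

Back off to the earlier wrist viewpoint and check everything.

Scaled: -0.048 m / 0.75 = -0.064, -0.045 m / 0.75 = -0.06.

```bash
python3 -m handwheel '[[1, [-0.06, -0.044, -0.064], [0, 0, 0]], [1, [-0.06, -0.044, -0.064], [0, 0, 0]], [1, [-0.06, -0.044, -0.064], [0, 0, 0]], [1, [-0.06, -0.044, -0.064], [0, 0, 0]], [1, [-0.06, -0.044, -0.064], [0, 0, 0]], [1, [-0.06, -0.044, -0.064], [0, 0, 0]]]'|sed -n 2p; python3 wr.py w7; python3 sc.py
python3 - <<'E'
from m import *
im,d,W=cloud('top'); save(im,'t_last')
for nm,c,lo,hi in(('cup',(.553,.0085),.043,.056),('carb',(.685,.0255),.074,.09)):
    P=W[(d>0)&(np.hypot(W[...,0]-c[0],W[...,1]-c[1])<.05)&(W[...,2]>lo)&(W[...,2]<hi)]
    print(nm,len(P),P.mean(0).round(4),np.round(cv2.minEnclosingCircle(P[:,:2].astype(np.float32))[0],4))
E
```

```text
tool_pos: [0.4811, -0.2671, 0.3173]
red 905 z 0.1374 circle [ 0.5063 -0.2205] r 0.017 mean [ 0.5059 -0.2202  0.1366]
blue 777 z 0.1374 circle [ 0.4751 -0.287 ] r 0.0169 mean [ 0.4749 -0.2865  0.1366]
yellow 677 z 0.1375 circle [ 0.5273 -0.338 ] r 0.017 mean [ 0.5272 -0.3374  0.1366]
[ 0.48108935 -0.2673426   0.31746534]
scene red 225 [ 0.5088 -0.2195  0.1368] [ 0.5085 -0.2201  0.1364]
scene blue 227 [ 0.4771 -0.2867  0.1366] [ 0.4774 -0.2868  0.1361]
scene yellow 239 [ 0.5295 -0.3384  0.137 ] [ 0.5294 -0.3382  0.1363]
cup 110 [0.5516 0.0082 0.0482] [0.5516 0.0076]
carb 299 [0.684  0.025  0.0767] [0.6844 0.0252]
```

View pics/w7.png

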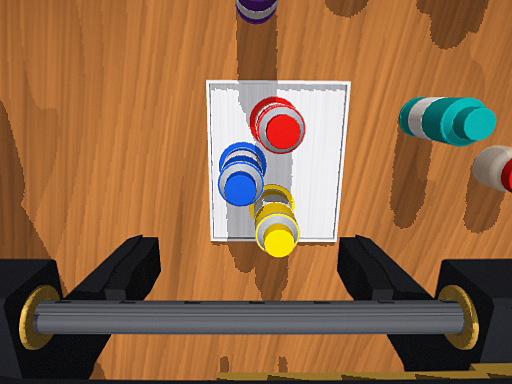

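View pics/s_last.png

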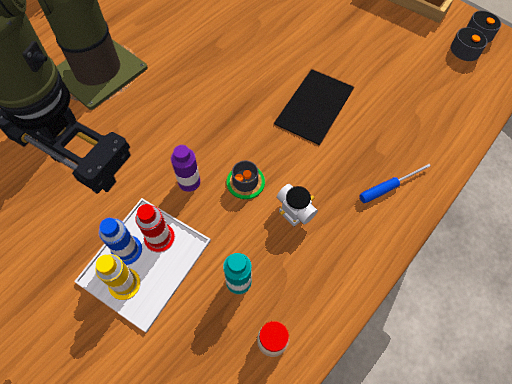

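Both views show red, blue and yellow upright on their own pads (wrist: 282,130; 240,185; 278,238), within 2 mm of their starting positions. The cup is on the coaster (scene: 245,178) and the carburettor is unmoved, so I'm handing in.

```bash
python3 -c "
from plant import *
print(finish_job())"
```

```text
the job is handed in; nothing more can be done
None
```

The job is handed in at about 54 s: all three cans were parked on the mat, the cup was then centred on the coaster, and each can was put back upright within about 2 mm of its pad's centre, with the carburettor not moved.

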